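# Clear the corner and hold a slotted duct square on a mounting plate

## Robot

A 7-joint arm with a two-finger parallel gripper is mounted at the origin on the work surface. World frame = base frame: x ahead of the robot, y to its left, z up, the work surface at z = 0. Lengths are in m, angles in degrees, forces in N, time in s.
With the tool pointing down it reaches from about 0.425 to 0.875 m from the base axis. Payload 4.7 kg.
Tool frame: the origin (TCP) lies between the finger pads; the fingertips stand 19 mm ahead of it and the grasp point (between the pads) is the TCP; x points along the fingers, z is the direction in which the jaws open and shut, and the axes are right-handed (so a half turn about x gives the same grasp; the last joint's range is limited). The gripper opens to 87 mm and grips with 3 to 60 N. Pads are 19 mm wide; open, the fingers measure 117 mm over their backs; the gripper's body (75 mm by 190 mm) begins 51 mm behind the grasp point.
Start: joints at [66.755, 18.392, -4.016, 83.108, 1.295, 78.541, -3.26], TCP at [0.265, -0.594, 0.242] pointing down, gripper open.
Joint ranges: [-163.93, 163.93], [-17.29, 119.83], [-79.2, 71.16], [3.27, 140.29], [-89.18, 269.18], [5.43, 117.66], [-154.24, 154.24]. Speed limits (degrees/s): [147.25, 147.25, 180, 180, 180, 180, 180].

## Interface

Orientations are given as [roll, pitch, yaw] about the fixed x, y, z axes, in that order (R = Rz(yaw) Ry(pitch) Rx(roll)).
In Python, from cell import monitor, read_camera, camera_model, env, regions_of gives the robot as it stands. The module is installed in compiled form; this text tells all that it offers.
- The arm moves only by the tool step_arm, never from a script. Its argument "deltas" is a list of rows, each a list of 5 numbers: the gripper's target within -1 to 1 (fully open at 1, half-way at 0, shut at -1), then the shift along the tool's x, y, z in m, then the turn about the tool's x in degrees. A call has 1 to 12 rows; each row is the pose to reach, as a shift and turn from the pose commanded when the call began, along the tool's axes at that moment; what a row does not reach only later rows make up. A row lasts 1/8 s, in which the tool goes at most 62.5 mm and 10.7 degrees, less where a joint would pass 70% of its speed; a pose out of reach is approached as far as the arm can. A call with a gripper value outside its range is refused whole. The fingers move at their own pace and stop on an object; "newtons" is the grip in N (left out, the last holds). Time passes only in rows, so rows that repeat a pose let the fingers close. It gives the time, the measured TCP pose, the force and the opening at its end, in the units of the state.
- monitor.get_obs(): the state, without advancing time (a new reading comes with each control period).
- read_camera(name): name is "side" or "top"; returns (picture, depth): 384x512x3 uint8, red, green, blue; 384x512 float32, m along the optical axis (not along the pixel's ray), 0 where there is no reading.
- camera_model(name): a dict with "fx", "fy", "cx", "cy" (pixels), "xyz" and "attitude" of the camera in the world. Camera axes: x right, y down, z forward; pixel columns grow to the right and rows downward; lengths in m; the calibration is good to about 2 mm. A picture is of the moment at which its call begins. camera_model takes no time and is no camera call.
- env.sign_off(): hands the job in, once; it reports no verdict.
Trained networks look in the newest picture that a camera, given by its name, has taken for a name from the list of things; names that differ only in an ending like _2 or _b are one class to them, and where a whole thing is asked for, a point or a joint stands for the part that bears it (a point fixed in the world has none). Each returns a list of dicts, best first, with "p" (0 to 1); they miss things now and then, are a little off and sometimes report something else, mostly with a low value. They report only what shows in the picture. A call takes as long as a camera call. They do not tell look-alikes from the thing itself.
- regions_of(camera, thing): "pixels" (384x512 bool, what is visible of it) and "pixel" ([column, row] in pixels, amid what is visible of it).
The state is a dict: "time_s": time; "qpos": joint angles; "joint_velocities": joint speeds; "effort": joint torques, N m; "tool_pos": TCP position; "tool_rot": TCP orientation; "force": force on the tool from outside, world axes, zero at the start; "wrist_torque": the same for the moment, N m; "grip_width": finger opening in m.
Only numpy, scipy, OpenCV 4.12 (cv2) and the standard library are available. Lean on these libraries where they do the work, as an engineer would, in place of code of your own. Each camera call takes 0.05 s, during which the arm holds its last target. There are 200 camera calls.

## Task

Get this cabinet plate ready for screwing down the duct: first lift the loose sleeve out of the corner and slip it all the way onto the free thin pin of the sleeve stand. Then take the assembly square (it has an upright grip), lay it flat on the plate and press it into the corner between the fixed rail and the pivoting duct, swinging the duct out, until one leg is flush against the rail and the other flush against the duct, the duct then being square to the rail. Finish while holding it there: keep the grip closed and both faces pressed at the end, and leave everything else on the bench where it is.

Things in the scene. Friction and masses are not known exactly. Their poses are not given: they have to be found in the camera images.
- panel: Sheet-steel mounting plate, 360 x 360 x 4 mm, fixed; carries rail and duct. Origin: at bench level under the inside corner of rail and (squared) duct; the plate runs from -260 to +100 mm in x, -220 to +140 mm in y; its top is at z = 4 mm. The corner opens towards -x, -y: the rail's face is the plane x = 0; the duct's face, when square, is y = 0.
- base_rail: Solid aluminium rail screwed fast to the plate, 25 mm wide, 260 mm long, 36 mm high. Origin: on the plate's upper surface at the inside corner; axes as the panel's. Its working face is the plane x = 0 and it runs from y = -210 to y = +50 mm. Sliding friction between the square and rail, duct or plate is about 0.6.
- duct (a joint): Swing of the duct about its single upright screw, rad: 0 = square to the rail; positive = its free end (nearer the robot) leans into the corner, making the angle to the rail acute. Starts at 0.10 to 0.20, turns from -0.3 to 0.3. No spring: the screw's friction (0.12 N m, 1 N at 120 mm) keeps it where it is left; it can be pushed past 0.
- duct_screw (a point): Grey slotted plastic wiring duct, 204 mm long, 40 mm wide, 45 mm high, along the panel's x when square. This point: its pivot screw, on the plate's top, at x = -15, y = +20 mm of the panel; it runs from +10 to -194 mm along its own x and +-20 mm in y; the face to be squared is its y = -20 mm side.
- square: Steel assembly square, about 0.35 kg, flat on the bench: an L of two 140 mm legs along its -x and -y, 22 mm wide, 12 mm thick, with a diagonal brace and an upright grip on it. Origin: the outer heel (outside corner of the L), underside. Outer faces: x = 0 (goes against the rail) and y = 0 (against the duct). Home, its frame is the panel's, 4 mm higher.
- square_grip (a point): Point in the square's upright grip, 36 mm above the underside, at x = y = -58.5 mm of the square. The grip is a dark steel plate 14 mm thick, 44 mm long, from 12 to 54 mm above the underside; its thickness lies along the square's diagonal x = y, so the fingers close along that diagonal, above the legs.
- sleeve: Loose aluminium spacer sleeve, outside diameter 30 mm, bore 20 mm, 40 mm high, standing upright on the plate in the corner. Origin: centre of its underside.
- stand: Sleeve stand fixed on the bench: a wooden block 50 x 100 x 14 mm with two upright steel pins, 32 mm high; a thin one (14 mm, tapered tip) at y = +25 mm and a thick one (29 mm, for larger sleeves, does not take this sleeve) at y = -27 mm. Origin: centre of its underside; the block is long along its y.
- pin_foot (a point): Foot of the thin pin, on the axis, at the block's upper face: where the centre of the sleeve's underside belongs.
- pin_top (a point): Tip of the thin pin, 32 mm above its foot.
- terminals: Bystander: row of grey terminal blocks, 45 x 48 x 46 mm, standing on the plate outside the duct. Origin: centre of its underside.
- breaker: Bystander: black circuit breaker, 70 x 54 x 74 mm, on the bench. Origin: centre of its underside.
- screwdriver: Bystander: screwdriver, 190 mm, lying between the plate and the square. Origin: at its middle.
- offcut: Bystander: 120 mm offcut of mounting rail, 29 mm wide, 8 mm high. Origin: centre of its underside.
- reel: Bystander: black wire reel, diameter 70 mm, 55 mm high. Origin: centre of its underside.
- parts_box: Bystander: clear compartment box, 120 x 170 x 45 mm. Origin: centre of its underside.
- tape: Bystander: tape measure, 62 x 36 x 60 mm. Origin: centre of its underside.
There are look-alikes about, which are no part of the job. Leave any green look-alike of the square alone.

How it is judged:
By the outcome, as a careful person would: the job done as asked, in the order asked, and still so for the second after the job is handed in, while the arm keeps its last pose, push and grip.
It also fails if it takes over 64 s, if anything falls off the work surface, if the arm or the gripper's body presses on something with over 40 N, if the wrist force passes 120 N, or if a joint passes its speed limit or range.

## Working session

There is one attempt and no reset: what is moved stays moved. The work goes in short steps, Python scripts to look and compute and a tool call to move; the robot and the scene stay as the last step left them, time stands still between calls to the robot, and variables do not carry over. Pictures are saved under pics/ and viewed, about 8 in all and at most 12, crops included, and the job is handed in when it is done.

Besides the shell and the picture viewer there is one more tool, called after "Emit:" by a JSON object that holds its "api" and its "payload", one argument or row to a line. step_arm: Moves the arm, as the interface text tells. Its arguments: {"type":"object","properties":{"deltas":{"type":"array"},"newtons":{"type":"number"}},"required":["deltas"]}

```bash
mkdir -p pics
cat > h.py <<'E'
import numpy as np, cv2
from scipy.spatial.transform import Rotation as R
from cell import monitor, read_camera, camera_model, env, regions_of
def cam(n):
    m=camera_model(n); a=np.array(m["attitude"],float)
    Rm=R.from_euler('xyz',a,degrees=True).as_matrix() if a.shape==(3,) else a
    return m,Rm,np.array(m["xyz"])
def cloud(n,d):
    m,Rm,t=cam(n); v,u=np.mgrid[0:384,0:512]
    P=np.stack([(u-m["cx"])/m["fx"]*d,(v-m["cy"])/m["fy"]*d,d],-1)
    return P@Rm.T+t
def save(n,im): cv2.imwrite('pics/'+n+'.png',im[...,::-1])
E
python3 - <<'E'
from h import *
ims=[]
for n in ("top","side"):
    im,d=read_camera(n); ims.append(im); np.save(n+'.npy',d); np.save(n+'_im.npy',im)
    print(n,camera_model(n))
    C=cloud(n,d)
    for th in ("panel","base_rail","duct","square","square_grip","sleeve","stand","pin_top","terminals","breaker","screwdriver"):
        for r in regions_of(n,th)[:3]:
            if r["p"]<.2: continue
            m=r["pixels"]&(d>0); P=C[m]
            print(n,th,round(r["p"],2),np.round(r["pixel"]),m.sum(),np.round(np.median(P,0),3) if len(P) else '',np.round(np.percentile(P,[2,98],axis=0),3).tolist() if len(P) else '')
    save(n,cv2.resize(im,(800,600)))
print(monitor.get_obs())
E
```

```text
top {'fx': 459.6021174986754, 'fy': 459.6021174986754, 'cx': 249.67213071603646, 'cy': 194.68265352902236, 'xyz': array([ 0.33503643, -0.04566481,  1.4253521 ]), 'attitude': array([-172.91712463,   -0.97154309,  -89.66564784])}
top panel 0.86 [166. 191.] 12084 [0.514 0.178 0.005] [[0.351, 0.002, -0.001], [0.701, 0.353, 0.02]]
top panel 0.39 [182. 157.] 763 [0.619 0.14  0.041] [[0.6, 0.023, 0.016], [0.641, 0.267, 0.047]]
top base_rail 0.69 [181. 156.] 855 [0.619 0.147 0.04 ] [[0.6, 0.021, 0.009], [0.642, 0.269, 0.047]]
top duct 0.92 [159. 199.] 1031 [0.496 0.223 0.008] [[0.4, 0.184, 0.001], [0.592, 0.259, 0.051]]
top square 0.76 [336. 299.] 890 [ 0.204 -0.326  0.013] [[0.104, -0.382, 0.002], [0.27, -0.272, 0.056]]
top square 0.67 [293. 148.] 762 [ 0.642 -0.216  0.013] [[0.542, -0.314, 0.003], [0.679, -0.184, 0.057]]
top square_grip 0.97 [301. 150.] 812 [ 0.644 -0.222  0.013] [[0.543, -0.314, -0.002], [0.68, -0.185, 0.057]]
top square_grip 0.88 [335. 297.] 840 [ 0.201 -0.327  0.013] [[0.103, -0.382, 0.005], [0.267, -0.274, 0.056]]
top sleeve 0.5 [298. 150.] 679 [ 0.637 -0.216  0.014] [
[... 3059 characters left out ...]
6, -0.071, 0.027]]
{'time_s': 1.2, 'qpos': array([66.75586178, 18.39300082, -4.01600486, 83.10580368,  1.29519516,
       78.54195041, -3.25946749]), 'joint_velocities': array([ 0.10237354, -0.00105623,  0.00842897,  0.07111485, -0.10705412,
        0.13114648,  0.01889254]), 'effort': array([-7.25510145e-04, -4.91113400e+01, -4.03413679e-01, -3.12767780e+01,
       -6.37212256e-02,  3.36832402e-02,  1.29854075e-05]), 'tool_pos': array([ 0.26490052, -0.59360093,  0.24158963]), 'tool_rot': array([-33.50259975,  89.99473867, -99.44922304]), 'force': array([-0.28210959,  0.34093703,  0.41147664]), 'wrist_torque': array([-0.03268457, -0.03492269, -0.00428044]), 'grip_width': 0.08706292602671288}
```

View pics/top.png

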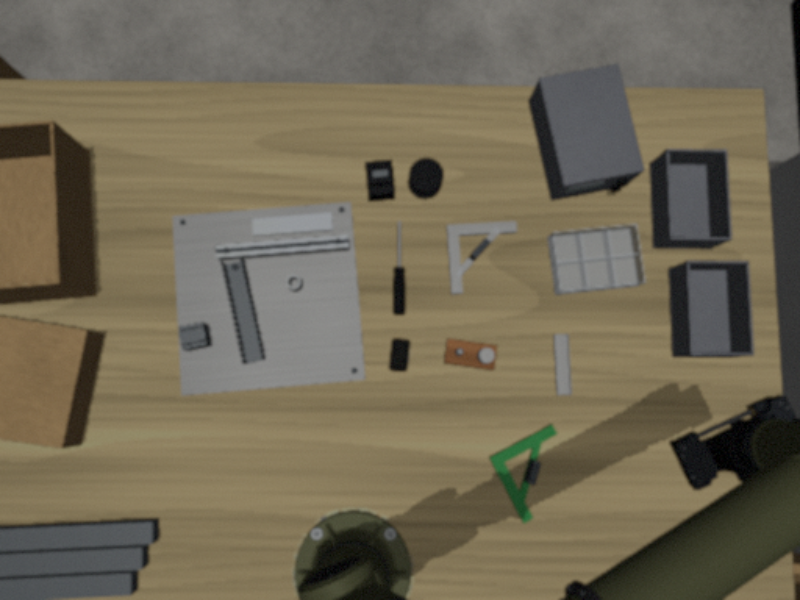

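View pics/side.png

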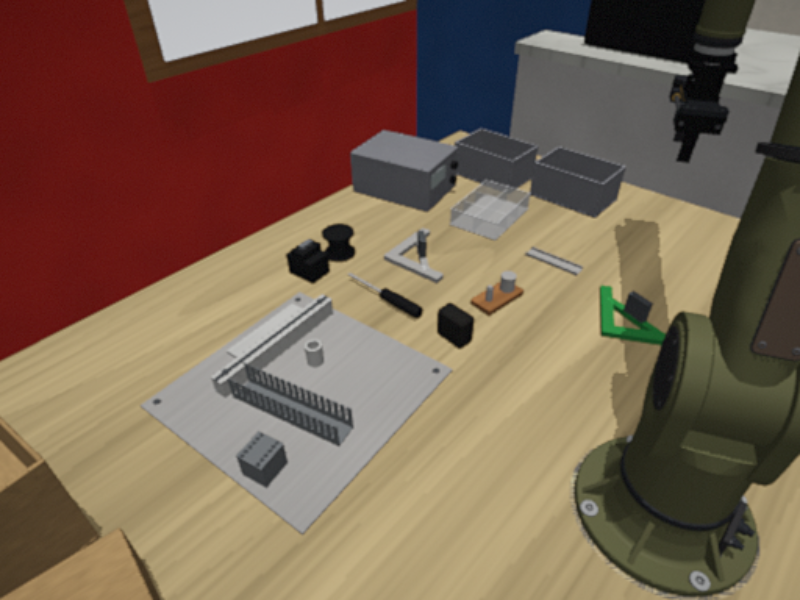

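The top view shows the sleeve at about (295,284) and the stand at (470,353), with the thin pin at its left end. The grey square is at (480,250) with its heel upper left. The rail is at (285,247) and the duct at (242,310), and the green look-alike is at (525,470). Next I'll fit the poses.

```bash
cat > fit.py <<'E'
from h import *
def rect(P):
    (c,s,a)=cv2.minAreaRect((P[:,:2]*1000).astype(np.float32)); return np.round(c,1),np.round(s,1),round(a,2)
def box(C,lo,hi):
    return C[((C>lo)&(C<hi)).all(-1)]
if __name__=="__main__":
  for n in ("top","side"):
    d=np.load(n+'.npy'); C=cloud(n,d); C[d<=0]=9
    print('==',n)
    P=box(C,[.58,.0,.032],[.66,.30,.06]); print('rail',rect(P),np.median(P[:,2])); 
    # face edge: min x per y bin
    ys=np.arange(.03,.26,.01); e=[(y,box(P,[0,y,0],[1,y+.01,1])[:,0]) for y in ys]; 
    e=[(y+.005,v.min(),v.max()) for y,v in e if len(v)]; e=np.array(e)
    print(' rail edges lo/hi fits',np.polyfit(e[:,0]-.14,e[:,1],1),np.polyfit(e[:,0]-.14,e[:,2],1))
    P=box(C,[.36,.15,.030],[.597,.28,.06]); print('duct',rect(P),np.percentile(P[:,2],95))
    P=box(C,[.52,.09,.030],[.585,.15,.06]); print('sleeve',P.mean(0),rect(P),len(P),(P[:,:2].max(0)+P[:,:2].min(0))/2)
    P=box(C,[.38,-.215,.026],[.45,-.17,.06]); print('thin',P.mean(0),len(P),P[:,2].max(),rect(P))
    P=box(C,[.38,-.28,.026],[.45,-.23,.06]); print('thick',P.mean(0),len(P),P[:,2].max(),rect(P))
    P=box(C,[.37,-.28,.006],[.45,-.17,.02]); print('block',rect(P),np.median(P[:,2]))
    P=box(C,[.52,-.33,.006],[.70,-.17,.02]); print('square',rect(P),np.median(P[:,2]),len(P))
    P=box(C,[.52,-.33,.03],[.70,-.17,.07]); print('grip',rect(P),P.mean(0),P[:,2].max(),len(P))
    P=box(C,[.33,-.02,-.01],[.74,.37,.012]); 
    im=np.load(n+'_im.npy')
    if n=='top': a=cv2.resize(im[120:250,90:340],None,fx=3,fy=3,interpolation=cv2.INTER_CUBIC); save('topc',a)
E
python3 fit.py
```

```text
== top
rail (array([611.5, 144.8]), array([ 46.8, 259.1]), 5.11) 0.04108491428463856
 rail edges lo/hi fits [-0.12497607  0.60805514] [-0.09400298  0.63396532]
duct (array([494.8, 220.6]), array([201.6,  41.7]), 13.55) 0.052799064665311035
sleeve [0.55050613 0.12130058 0.04368133] (array([550.9, 121.5]), array([27.8, 27.9]), 46.71) 53 [0.55143018 0.12090272]
thin [ 0.41749516 -0.19978937  0.04314401] 18 0.04850319980533557 (array([ 417.5, -199.7]), array([10.7,  9.1]), 89.41)
thick [ 0.41037697 -0.25150673  0.04570938] 79 0.052057186390020105 (array([ 410.7, -252.1]), array([27.5, 26.5]), 42.07)
block (array([ 404.7, -226.3]), array([105.3,  69.4]), 82.2) 0.014380572422008076
square (array([ 608.5, -246.9]), array([155.1, 176.5]), 87.37) 0.01237703473508145 736
grip (array([ 619.6, -242.2]), array([14. , 44.8]), 48.79) [ 0.61795869 -0.24092352  0.05344002] 0.06412726481075404 76
== side
rail (array([611.5, 143.9]), array([ 46.6, 261.6]), 5.84) 0.03976710932649474
 rail edges lo/hi fits [-0.12596045  0.6062008 ] [-0.08524165  0.63339256]
duct (array([499.4, 221.6]), array([215.3,  47.3]), 15.44) 0.04920692978542096
sleeve [0.54806269 0.12274407 0.03899303] (array([549.7, 121.1]), array([28.9, 31.1]), 38.21) 105 [0.54849784 0.12162856]
thin [ 0.41417178 -0.19831757  0.03769344] 29 0.04631832199972419 (array([ 414.3, -200. ]), array([11.7, 10.1]), 78.22)
thick [ 0.40622229 -0.24812533  0.04031525] 95 0.04848338791961038 (array([ 409. , -251.6]), array([27.1, 30. ]), 52.38)
block (array([ 413. , -225.2]), array([99.3, 52.4]), 82.27) 0.01366926229372889
square (array([ 607.8, -253.3]), array([141.5, 142.6]), 3.49) 0.011541700096726393 381
grip (array([ 616.3, -240.3]), array([13.9, 42.9]), 50.16) [ 0.61143787 -0.23554193  0.04709233] 0.05573579173771781 66
```

```bash
cat > silh.py <<'E'
# model-fit of polygons to network masks, both cameras
from h import *
from scipy.optimize import minimize
def proj(n,X):
    m,Rm,t=cam(n); c=(X-t)@Rm; return c[:,:2]/c[:,2:]*[m["fx"],m["fy"]]+[m["cx"],m["cy"]]
E
ls
```

```text
fit.py
h.py
pics
side.npy
side_im.npy
silh.py
top.npy
top_im.npy
```

View pics/topc.png

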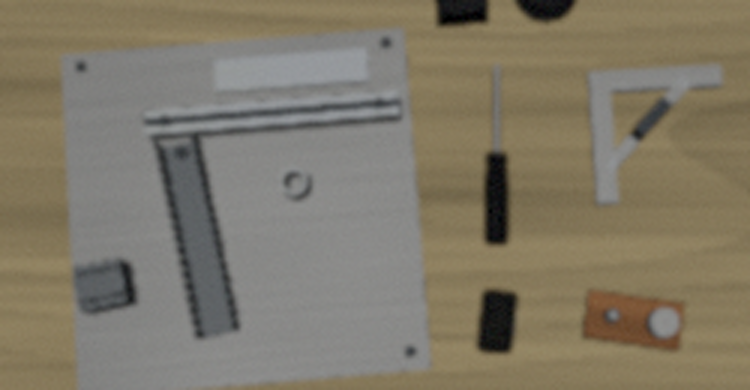

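```bash
cat > to.py <<'E'
# usage: to.py x y z [jawdeg]  -> shift in tool axes, turn about tool x so that the jaw axis lies at world angle jawdeg (mod 180)
import sys; from h import *
a=list(map(float,sys.argv[1:])); o=monitor.get_obs(); p=np.array(o["tool_pos"])
T=R.from_euler('xyz',o["tool_rot"],degrees=True).as_matrix()
print('t',o["time_s"],'pos',p.round(4),'F',np.round(o["force"],1),'w',round(o["grip_width"],4)); 
print(T.round(3)); z=T[:,2]; print('jaw deg',np.degrees(np.arctan2(z[1],z[0])), 'q7',o["qpos"][6])
print('shift',((np.array(a[:3])-p)@T).round(4))
if len(a)>3:
    t=-(a[3]-np.degrees(np.arctan2(z[1],z[0]))); print('turn (tool x down)',(t+90)%180-90)
E
python3 to.py .550 .1213 .20 95
python3 - <<'E'
from fit import *
for n in ("top","side"):
    d=np.load(n+'.npy'); C=cloud(n,d); C[d<=0]=9
    P=box(C,[.58,.03,.034],[.66,.26,.06]); 
    for i in range(3):
        k=np.polyfit(P[:,1]-.144,P[:,0],1); r=P[:,0]-np.polyval(k,P[:,1]-.144); P=P[abs(r)<.014]
    print(n,'rail yaw',-np.degrees(np.arctan(k[0])),k[1],len(P))
    r=[x for x in regions_of(n,"panel")][0]["pixels"]; r=cv2.morphologyEx(r.astype(np.uint8),cv2.MORPH_CLOSE,np.ones((5,5)))
    r=cv2.morphologyEx(r,cv2.MORPH_OPEN,np.ones((9,9)))>0
    P=C[r&(C[...,2]<.012)]; print('panel',rect(P))
    P=box(C,[.52,-.33,.006],[.70,-.17,.02])
    im=np.load(n+'_im.npy').astype(int); g=im[...,0]-im[...,2]
    M=(abs(C-[.608,-.25,.012])<[.09,.085,.009]).all(-1)&(g<40)
    P=C[M];print('sq',rect(P),len(P))
E
```

```text
t 1.2 pos [ 0.2649 -0.5936  0.2416] F [-0.3  0.3  0.4] w 0.0871
[[-0.     0.913  0.408]
 [-0.     0.408 -0.913]
 [-1.    -0.     0.   ]]
jaw deg -65.94662318773682 q7 -3.2594674929380716
shift [ 0.0415  0.5517 -0.5366]
turn (tool x down) 19.053376812263195
top rail yaw 5.2292051935067505 0.6213392268119743 627
panel (array([527.3, 179.5]), array([367. , 365.1]), 5.24)
sq (array([ 609.9, -254.1]), array([150.6, 143.8]), 3.78) 732
side rail yaw 5.4349126752321215 0.6175499426560022 605
panel (array([525.9, 175.2]), array([363.4, 362.3]), 5.21)
sq (array([ 612.4, -252.6]), array([139. , 152.5]), 9.24) 420
```

Emit:
{"api": "step_arm", "payload": {
  "deltas": [
    [0.4,0.042,0.552,-0.537,19],
    [0.4,0.042,0.552,-0.537,19],
    [0.4,0.042,0.552,-0.537,19],
    [0.4,0.042,0.552,-0.537,19],
    [0.4,0.042,0.552,-0.537,19],
    [0.4,0.042,0.552,-0.537,19],
    [0.4,0.042,0.552,-0.537,19],
    [0.4,0.042,0.552,-0.537,19],
    [0.4,0.042,0.552,-0.537,19],
    [0.4,0.042,0.552,-0.537,19],
    [0.4,0.042,0.552,-0.537,19],
    [0.4,0.042,0.552,-0.537,19]
  ]
}}

```text
time_s: 2.8
tool_pos: [0.543, 0.1036, 0.2011]
tool_rot: [64.4, 89.9, -20.6]
force: [1.6, -0.6, -1.1]
grip_width: 0.0607
```

```bash
python3 to.py .5495 .1213 .030 95
```

```text
t 2.8 pos [0.543  0.1036 0.2011] F [ 1.6 -0.6 -1.1] w 0.0607
[[ 0.001  0.996  0.087]
 [-0.001  0.087 -0.996]
 [-1.     0.001  0.001]]
jaw deg -84.98868894192786 q7 -104.38001712474367
shift [ 0.1711  0.0078 -0.0171]
turn (tool x down) 0.01131105807212407
```

Emit:
{"api": "step_arm", "payload": {
  "deltas": [
    [0.4,0.06,0.008,-0.017,0],
    [0.4,0.11,0.008,-0.017,0],
    [0.4,0.11,0.008,-0.017,0]
  ]
}}

```text
time_s: 3.18
tool_pos: [0.5454, 0.119, 0.087]
tool_rot: [-88.9, 89.5, -173.8]
force: [0.3, 0.4, 0.6]
grip_width: 0.0612
```

```bash
python3 to.py .5495 .1213 .030 95
```

```text
t 3.175 pos [0.5454 0.119  0.087 ] F [0.3 0.4 0.6] w 0.0612
[[-0.009  0.996  0.089]
 [-0.001  0.089 -0.996]
 [-1.    -0.009  0.   ]]
jaw deg -84.90383270359341 q7 -110.26055352933109
shift [ 0.057   0.0048 -0.0019]
turn (tool x down) 0.09616729640657695
```

Emit:
{"api": "step_arm", "payload": {
  "deltas": [
    [0.4,0.03,0.003,-0.002,0],
    [0.4,0.057,0.003,-0.002,0],
    [0.4,0.057,0.003,-0.002,0],
    [0.4,0.057,0.003,-0.002,0]
  ]
}}

```text
time_s: 3.68
tool_pos: [0.5533, 0.122, 0.0362]
tool_rot: [88.5, 89.8, 3.5]
force: [0.7, -0.4, 0.6]
grip_width: 0.0607
```

```bash
python3 to.py .5495 .1213 .030 95
```

```text
t 3.675 pos [0.5533 0.122  0.0362] F [ 0.7 -0.4  0.6] w 0.0607
[[ 0.004  0.996  0.087]
 [ 0.     0.087 -0.996]
 [-1.     0.004  0.   ]]
jaw deg -84.98607506808256 q7 -113.06492482955066
shift [ 0.0062 -0.0038  0.0004]
turn (tool x down) 0.013924931917443928
```

Emit:
{"api": "step_arm", "payload": {
  "deltas": [
    [0.4,0.005,-0.004,0,0],
    [0.4,0.005,-0.004,0,0],
    [-1,0.005,-0.004,0,0],
    [-1,0.005,-0.004,0,0],
    [-1,0.005,-0.004,0,0],
    [-1,0.005,-0.004,0,0]
  ],
  "newtons": 25
}}

```text
time_s: 4.42
tool_pos: [0.5475, 0.1216, 0.0286]
tool_rot: [-68.2, 90.0, -153.1]
force: [0.4, 0.1, -0.4]
grip_width: 0.0298
```

```bash
python3 to.py .5495 .1213 .030 95
```

```text
t 4.425 pos [0.5475 0.1216 0.0286] F [ 0.4  0.1 -0.4] w 0.0298
[[-0.     0.996  0.088]
 [-0.     0.088 -0.996]
 [-1.    -0.     0.   ]]
jaw deg -84.94616461418025 q7 -113.30371751602266
shift [-0.0014  0.0019  0.0005]
turn (tool x down) 0.053835385819752446
```

Emit:
{"api": "step_arm", "payload": {
  "deltas": [
    [-1,-0.05,0,0,0],
    [-1,-0.1,0,0,0],
    [-1,-0.1,-0.16,0.308,-78],
    [-1,-0.1,-0.16,0.308,-78],
    [-1,-0.1,-0.16,0.308,-78],
    [-1,-0.1,-0.16,0.308,-78],
    [-1,-0.1,-0.16,0.308,-78],
    [-1,-0.1,-0.16,0.308,-78],
    [-1,-0.1,-0.16,0.308,-78],
    [-1,-0.06,-0.16,0.308,-78],
    [-1,-0.06,-0.16,0.308,-78],
    [-1,-0.06,-0.16,0.308,-78]
  ]
}}

```text
time_s: 5.92
tool_pos: [0.415, -0.1991, 0.0883]
tool_rot: [147.8, 90.0, 140.8]
force: [0.5, -0.7, -0.5]
grip_width: 0.0292
```

```bash
python3 to.py .4155 -.199 .090 173
python3 - <<'E'
from fit import *
ims=[]
for n in ("top","side"):
    im,d=read_camera(n); C=cloud(n,d); C[d<=0]=9
    for r in regions_of(n,"sleeve")[:3]:
        M=r["pixels"]&(d>0); print(n,r["p"],r["pixel"],np.median(C[M],0).round(3) if M.any() else '')
    c=(300,226) if n=="top" else (315,180)
    ims.append(cv2.resize(im[c[1]-50:c[1]+40,c[0]-50:c[0]+50],None,fx=4,fy=4,interpolation=cv2.INTER_CUBIC))
save('hold',np.hstack(ims))
E
```

```text
t 5.925 pos [ 0.415  -0.1991  0.0883] F [ 0.5 -0.7 -0.5] w 0.0292
[[-0.001  0.122  0.993]
 [ 0.     0.993 -0.122]
 [-1.     0.    -0.001]]
jaw deg -6.985595003450053 q7 12.838567313481056
shift [-0.0017  0.0002  0.0004]
turn (tool x down) 0.014404996549956195
side 0.2 [289.3, 211.8] [ 0.401 -0.071  0.044]
```

View pics/hold.png

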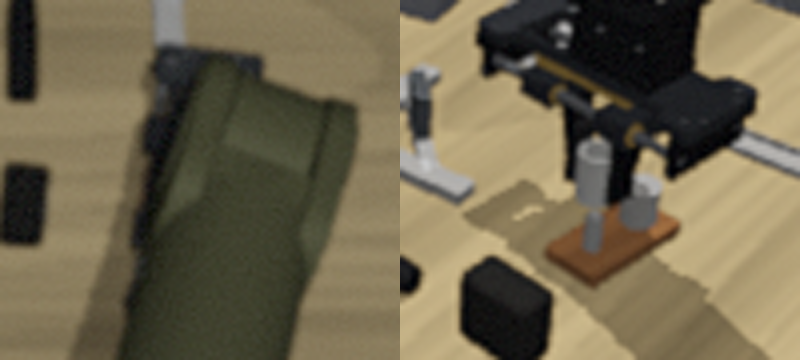

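The side crop shows the sleeve at (593,175) directly above the thin pin at (592,230). I'll check the depth direction with numbers.

Run:
```python
from fit import *
im,d=read_camera("side"); C=cloud("side",d); C[d<=0]=9
for nm,lo,hi in (("sleeve",.066,.098),("pin",.018,.044)):
    for rr in (.035,):
        M=((C>[.385,-.225,lo])&(C<[.445,-.165,hi])).all(-1)&(im.mean(-1)>85)&(abs(im[...,0].astype(int)-im[...,2])<30)
        P=C[M]; 
        from scipy.optimize import least_squares
        r0=.015 if nm=="sleeve" else .007
        # circle fit at known radius
        s=least_squares(lambda c:np.hypot(P[:,0]-c[0],P[:,1]-c[1])-r0,[.415,-.2],loss='soft_l1',f_scale=.001)
        print(nm,len(P),s.x.round(4),P[:,2].min(),P[:,2].max(),np.sqrt((s.fun**2).mean()))
D=np.load('side.npy'); C=cloud('side',D); im=np.load('side_im.npy')
M=((C>[.385,-.225,.018])&(C<[.445,-.175,.044])).all(-1)&(abs(im[...,0].astype(int)-im[...,2])<30)
P=C[M]; s=least_squares(lambda c:np.hypot(P[:,0]-c[0],P[:,1]-c[1])-.007,[.415,-.2],loss='soft_l1',f_scale=.001); print('pin before',len(P),s.x)
```

```text
sleeve 81 [ 0.4153 -0.1976] 0.06659340932598656 0.09791914525297973 0.0022986701845714055
pin 24 [ 0.4163 -0.2028] 0.018610245985080542 0.0436675314732502 0.0016309396850337423
pin before 26 [ 0.41663147 -0.2026265 ]
```

Emit:
{"api": "step_arm", "payload": {
  "deltas": [
    [-1,0,-0.003,0.001,0],
    [-1,0.02,-0.003,0.001,0],
    [-1,0.028,-0.003,0.001,0],
    [-1,0.028,-0.003,0.001,0]
  ]
}}

```text
time_s: 6.68
tool_pos: [0.4155, -0.2022, 0.0603]
tool_rot: [152.0, 89.9, 145.1]
force: [-0.1, 0.7, 0.7]
grip_width: 0.0294
```

```bash
python3 to.py .416 -.202 .0385 173 | grep -E "pos|shift"
```

```text
t 6.675 pos [ 0.4155 -0.2022  0.0603] F [-0.1  0.7  0.7] w 0.0294
shift [0.0218 0.0002 0.0004]
```

Emit:
{"api": "step_arm", "payload": {
  "deltas": [
    [-1,0.01,0,0,0],
    [-1,0.018,0,0,0],
    [-1,0.022,0,0,0],
    [-1,0.022,0,0,0]
  ]
}}

```text
time_s: 7.18
tool_pos: [0.416, -0.2024, 0.0387]
tool_rot: [-162.3, 90.0, -169.2]
force: [-0.2, -0.4, -1.0]
grip_width: 0.0296
```

Emit:
{"api": "step_arm", "payload": {
  "deltas": [
    [0.0,0,0,0,0],
    [0.0,0,0,0,0],
    [0.0,0,0,0,0],
    [0.4,-0.06,0,0,0],
    [0.4,-0.12,0,0,0],
    [0.4,-0.12,0,0,0]
  ]
}}

```text
time_s: 7.92
tool_pos: [0.4192, -0.2039, 0.1637]
tool_rot: [-28.8, 89.4, -35.7]
force: [0.4, -1.2, -0.4]
grip_width: 0.0591
```

```bash
python3 to.py .618 -.241 .10 48.8
```

```text
t 7.925 pos [ 0.4192 -0.2039  0.1637] F [ 0.4 -1.2 -0.4] w 0.0591
[[ 0.008  0.121  0.993]
 [-0.006  0.993 -0.121]
 [-1.    -0.005  0.009]]
jaw deg -6.952081330981717 q7 15.901041024035974
shift [ 0.0656 -0.0124  0.2013]
turn (tool x down) -55.75208133098172
```

Emit:
{"api": "step_arm", "payload": {
  "deltas": [
    [0.4,0,0.0,0.06,-10],
    [0.4,0.02,-0.012,0.201,-56],
    [0.4,0.04,-0.012,0.201,-56],
    [0.4,0.06,-0.012,0.201,-56],
    [0.4,0.06,-0.012,0.201,-56],
    [0.4,0.06,-0.012,0.201,-56],
    [0.4,0.06,-0.012,0.201,-56],
    [0.4,0.06,-0.012,0.201,-56]
  ]
}}

```text
time_s: 8.93
tool_pos: [0.6136, -0.2385, 0.0981]
tool_rot: [118.5, 90.0, 167.5]
force: [-0.8, -0.1, -0.6]
grip_width: 0.0612
```

```bash
python3 to.py .618 -.241 .038 48.8
python3 - <<'E'
from fit import *
ims=[]
for n in ("top","side"):
    im,d=read_camera(n); C=cloud(n,d); C[d<=0]=9
    P=box(C,[.38,-.222,.030],[.45,-.17,.08]); print(n,'sleeve',P.mean(0),np.percentile(P[:,2],[50,95]),rect(P),len(P))
    c=(300,226) if n=="top" else (300,170)
    ims.append(cv2.resize(im[c[1]-50:c[1]+40,c[0]-50:c[0]+50],None,fx=4,fy=4,interpolation=cv2.INTER_CUBIC))
save('sl',np.hstack(ims))
E
```

```text
t 8.925 pos [ 0.6136 -0.2385  0.0981] F [-0.8 -0.1 -0.6] w 0.0612
[[-0.001 -0.755  0.656]
 [ 0.     0.656  0.755]
 [-1.     0.001 -0.   ]]
jaw deg 49.000960336023624 q7 54.22556547756541
shift [ 0.0601 -0.005   0.001 ]
turn (tool x down) 0.20096033602362695
top sleeve [ 0.41784876 -0.19940509  0.04941534] [0.05241071 0.05748653] (array([ 416.9, -199.3]), array([27. , 28.2]), 1.4) 74
side sleeve [ 0.41390098 -0.19593028  0.04587794] [0.04695417 0.05422988] (array([ 415.3, -198.2]), array([28.3, 28.2]), 47.92) 109
```

View pics/sl.png

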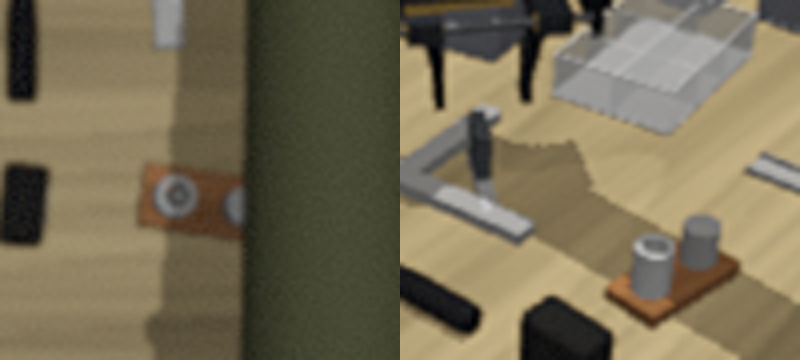

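The sleeve is seated on the thin pin, with its top at about 54 mm. Next is the square's grip.

Emit:
{"api": "step_arm", "payload": {
  "deltas": [
    [0.4,0.03,-0.004,0.001,0],
    [0.4,0.058,-0.004,0.001,0],
    [0.4,0.061,-0.004,0.001,0],
    [0.4,0.061,-0.004,0.001,0],
    [-1,0.061,-0.004,0.001,0],
    [-1,0.061,-0.004,0.001,0],
    [-1,0.061,-0.004,0.001,0],
    [-1,0.061,-0.004,0.001,0],
    [-1,0.061,-0.004,0.001,0]
  ],
  "newtons": 50
}}

```text
time_s: 10.15
tool_pos: [0.6176, -0.2406, 0.0378]
tool_rot: [-145.1, 90.0, -96.0]
force: [-0.2, 0.1, -0.1]
grip_width: 0.0188
```

```bash
python3 to.py .618 -.241 .12 50.3
python3 - <<'E'
from fit import *
for n in ("top","side"):
    d=np.load(n+'.npy'); C=cloud(n,d); C[d<=0]=9
    P=box(C,[.38,.15,.035],[.59,.28,.06]); c=P[:,:2].mean(0)
    k=np.polyfit(P[:,0]-.49,P[:,1],1); print(n,'duct line',np.degrees(np.arctan(k[0])),k[1])
    print('plate z',np.median(box(C,[.40,.03,-.02],[.56,.1,.02])[:,2]))
E
```

```text
t 10.15 pos [ 0.6176 -0.2406  0.0378] F [-0.2  0.1 -0.1] w 0.0188
[[-0.    -0.755  0.655]
 [-0.     0.655  0.755]
 [-1.    -0.    -0.   ]]
jaw deg 49.049418110738635 q7 52.62027675018338
shift [-0.0822 -0.0006 -0.0001]
turn (tool x down) -1.2505818892613547
top duct line 13.763477880451749 0.22103312498597127
plate z 0.005142081038514101
side duct line 12.82446287312513 0.2201615024831406
plate z 0.0038737616586346224
```

Emit:
{"api": "step_arm", "payload": {
  "deltas": [
    [-1,0,0,0,0],
    [-1,0,0,0,0],
    [-1,0,0,0,0],
    [-1,-0.02,0,0,0],
    [-1,-0.04,0,0,0],
    [-1,-0.04,0,0,0]
  ],
  "newtons": 50
}}

```text
time_s: 10.9
tool_pos: [0.6198, -0.2406, 0.0809]
tool_rot: [-68.8, 89.7, -19.7]
force: [-0.1, 0.1, -3.2]
grip_width: 0.0138
```

```bash
python3 to.py .5175 .112 .13 50.3
python3 - <<'E'
from fit import *
im,d=read_camera("side"); 
save('lift',cv2.resize(im[120:210,210:330],None,fx=5,fy=5,interpolation=cv2.INTER_CUBIC))
E
```

```text
t 10.9 pos [ 0.6198 -0.2406  0.0809] F [-0.1  0.1 -3.2] w 0.0138
[[ 0.005 -0.756  0.655]
 [-0.002  0.655  0.756]
 [-1.    -0.005  0.002]]
jaw deg 49.073565683229354 q7 53.73593241835321
shift [-0.0503  0.308   0.1995]
turn (tool x down) -1.22643431677065
```

View pics/lift.png

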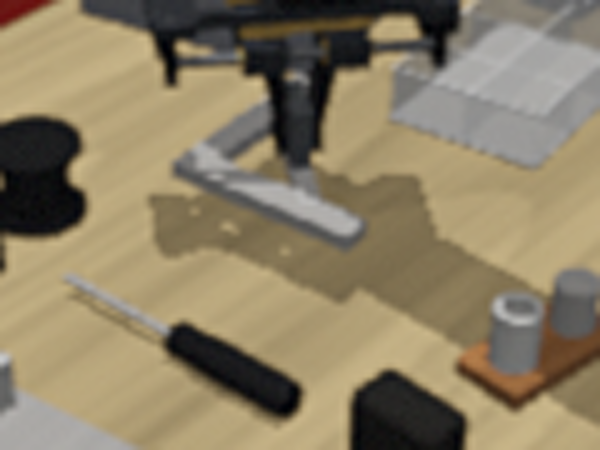

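The square is lifted level (weight about 3.2 N, width 13.8 mm). I'll carry it over the corner.

Emit:
{"api": "step_arm", "payload": {
  "deltas": [
    [-1,-0.05,0,0,0],
    [-1,-0.05,0.05,0.033,-1.2],
    [-1,-0.05,0.1,0.065,-1.2],
    [-1,-0.05,0.15,0.098,-1.2],
    [-1,-0.05,0.2,0.13,-1.2],
    [-1,-0.05,0.25,0.163,-1.2],
    [-1,-0.05,0.308,0.2,-1.2],
    [-1,-0.05,0.308,0.2,-1.2],
    [-1,-0.05,0.308,0.2,-1.2],
    [-1,-0.05,0.308,0.2,-1.2]
  ]
}}

```text
time_s: 12.2
tool_pos: [0.5165, 0.1104, 0.1274]
tool_rot: [-163.0, 89.9, -112.9]
force: [-0.6, 0.1, -3.5]
grip_width: 0.0138
```

```bash
python3 to.py .5175 .112 .045 50.3
python3 - <<'E'
from fit import *
from silh import proj
th=np.radians(5.3); Rz=np.array([[np.cos(th),-np.sin(th)],[np.sin(th),np.cos(th)]])
im,d=read_camera("side"); C=cloud("side",d); C[d<=0]=9
O=np.array([.601,.224])
def pl(X,z,c):
    W=np.array(X)/1000@Rz.T+O; q=proj("side",np.c_[W,np.full(len(W),z)]); 
    cv2.polylines(big,[np.int32((q-[110,150])*4)],False,c,1)
big=cv2.resize(im[150:290,110:300],None,fx=4,fy=4,interpolation=cv2.INTER_CUBIC)
pl([[0,-210],[0,50]],.04,(255,0,0)); pl([[-260,-220],[100,-220],[100,140],[-260,140],[-260,-220]],.004,(0,0,255))
save('over',big)
E
```

```text
t 12.2 pos [0.5165 0.1104 0.1274] F [-0.6  0.1 -3.5] w 0.0138
[[-0.    -0.767  0.641]
 [-0.001  0.641  0.767]
 [-1.    -0.    -0.001]]
jaw deg 50.10066160647221 q7 25.160254155093387
shift [0.0824 0.0003 0.0019]
turn (tool x down) -0.19933839352779614
```

View pics/over.png

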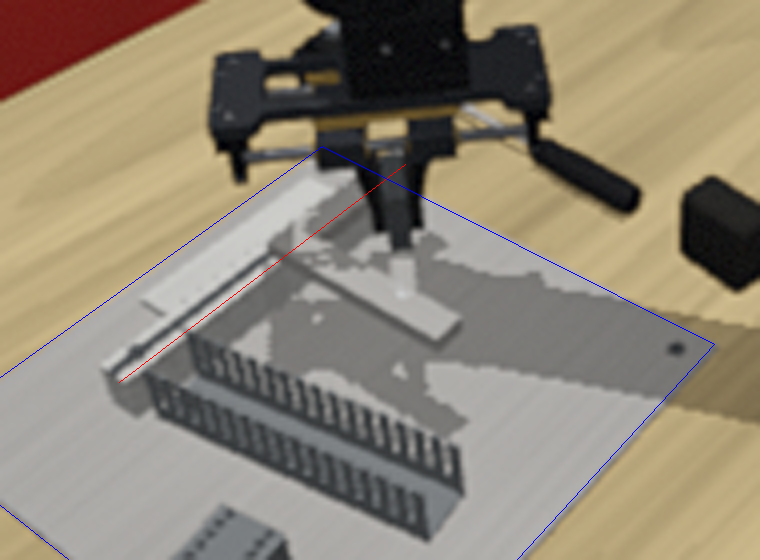

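Plate and rail overlay fit well; the square's shadow lies clear of the duct. Descending now.

Emit:
{"api": "step_arm", "payload": {
  "deltas": [
    [-1,0.04,0,0.001,0],
    [-1,0.07,0,0.001,0],
    [-1,0.083,0,0.001,0],
    [-1,0.083,0,0.001,0],
    [-1,0.085,0,0.001,0],
    [-1,0.085,0,0.001,0]
  ]
}}

```text
time_s: 13.0
tool_pos: [0.5175, 0.1132, 0.0436]
tool_rot: [-55.6, 89.9, -5.4]
force: [0.5, 0.3, -2.9]
grip_width: 0.0139
```

```bash
python3 to.py .5175 .112 .0415 50.3; python3 -c "
from h import *;o=monitor.get_obs();print(o['force'],o['wrist_torque'])"
```

```text
t 13.0 pos [0.5175 0.1132 0.0436] F [ 0.5  0.3 -2.9] w 0.0139
[[ 0.002 -0.769  0.64 ]
 [-0.     0.64   0.769]
 [-1.    -0.001  0.001]]
jaw deg 50.24007724463262 q7 19.814230758361255
shift [ 0.0021 -0.0007 -0.0009]
turn (tool x down) -0.05992275536738134
[ 0.46562148  0.28490429 -2.85165952] [-0.02170928 -0.07757381 -0.04016286]
```

Emit:
{"api": "step_arm", "payload": {
  "deltas": [
    [-1,0.001,0,0,0],
    [-1,0.002,0,0,0],
    [-1,0.002,0,0,0]
  ]
}}

```text
time_s: 13.38
tool_pos: [0.5171, 0.1132, 0.0416]
tool_rot: [-100.9, 89.9, -50.6]
force: [-3.3, -1.7, 5.5]
grip_width: 0.0138
```

Emit:
{"api": "step_arm", "payload": {
  "deltas": [
    [-1,-0.0005,-0.007,0.007,0],
    [-1,-0.0005,-0.014,0.014,0],
    [-1,-0.0005,-0.018,0.018,0],
    [-1,-0.0005,-0.018,0.018,0]
  ]
}}

```text
time_s: 13.88
tool_pos: [0.5414, 0.116, 0.0416]
tool_rot: [140.0, 89.9, -169.8]
force: [-5.7, -1.0, 7.4]
grip_width: 0.0135
```

```bash
cat > st.py <<'E'
from h import *
o=monitor.get_obs(); th=np.radians(5.3); c,s=np.cos(th),np.sin(th); Q=np.array([[c,s,0],[-s,c,0],[0,0,1]])
p=Q@(np.array(o['tool_pos'])-[.601,.224,0]); z=R.from_euler('xyz',o["tool_rot"],degrees=True).as_matrix()[:,2]
print('t',o['time_s'],'grip in panel mm',(p*1000).round(1),'F panel',(Q@o['force']).round(1),'M',(Q@o['wrist_torque']).round(2),'yaw',np.degrees(np.arctan2(z[1],z[0]))-45,'w',o['grip_width'])
E
python3 st.py
```

```text
t 13.875 grip in panel mm [ -69.3 -102.    41.6] F panel [-5.7 -0.5  7.4] M [ 0.09  1.07 -0.01] yaw 5.273719077255571 w 0.013513615934344948
```

Emit:
{"api": "step_arm", "payload": {
  "deltas": [
    [-1,-0.0005,-0.003,0.003,0],
    [-1,-0.0005,-0.005,0.005,0],
    [-1,-0.0005,-0.005,0.005,0]
  ]
}}

```text
time_s: 14.25
tool_pos: [0.5492, 0.1163, 0.0417]
tool_rot: [115.3, 90.0, 165.6]
force: [-2.1, 0.5, 1.1]
grip_width: 0.0136
```

```bash
python3 st.py
```

```text
t 14.25 grip in panel mm [ -61.5 -102.5   41.7] F panel [-2.   0.7  1.1] M [-0.01  0.39  0.03] yaw 5.252020530843183 w 0.01364053726591745
```

Emit:
{"api": "step_arm", "payload": {
  "deltas": [
    [-1,0,-0.0014,0.0014,0],
    [-1,0,-0.0028,0.0028,0],
    [-1,0,-0.0028,0.0028,0]
  ]
}}

```text
time_s: 14.62
tool_pos: [0.5506, 0.1164, 0.0416]
tool_rot: [149.0, 89.7, -160.7]
force: [-10.4, -0.9, 8.2]
grip_width: 0.0136
```

```bash
python3 st.py
```

```text
t 14.625 grip in panel mm [ -60.1 -102.5   41.6] F panel [-10.4   0.1   8.2] M [-0.03  1.89  0.01] yaw 5.27123032015416 w 0.013559570029844863
```

Emit:
{"api": "step_arm", "payload": {
  "deltas": [
    [-1,0,-0.0014,0.0014,0],
    [-1,0,-0.0014,0.0014,0]
  ]
}}

```text
time_s: 14.88
tool_pos: [0.5507, 0.1164, 0.0416]
tool_rot: [149.4, 89.4, -160.3]
force: [-14.9, -3.2, 15.7]
grip_width: 0.0135
```

```bash
python3 st.py
```

```text
t 14.875 grip in panel mm [ -60.  -102.5   41.6] F panel [-15.1  -1.8  15.7] M [-0.18  2.96  0.01] yaw 5.280055662859986 w 0.013529937715657752
```

Emit:
{"api": "step_arm", "payload": {
  "deltas": [
    [-1,-0.001,0.004,0.004,0],
    [-1,-0.001,0.008,0.008,0],
    [-1,-0.001,0.012,0.012,0],
    [-1,-0.001,0.016,0.016,0],
    [-1,-0.001,0.02,0.02,0],
    [-1,-0.001,0.024,0.024,0],
    [-1,-0.001,0.026,0.026,0],
    [-1,-0.001,0.026,0.026,0]
  ]
}}

```text
time_s: 15.88
tool_pos: [0.5479, 0.1311, 0.0422]
tool_rot: [-164.5, 87.8, -115.0]
force: [-22.1, -40.4, 32.3]
grip_width: 0.0142
```

```bash
python3 st.py
```

```text
t 15.875 grip in panel mm [-61.4 -87.6  42.2] F panel [-25.7 -38.2  32.3] M [-7.97  5.02 -0.38] yaw 4.496353744415835 w 0.01416667244800335
```

Emit:
{"api": "step_arm", "payload": {
  "deltas": [
    [-1,-0.001,-0.008,-0.008,0],
    [-1,-0.002,-0.014,-0.016,0],
    [-1,-0.002,-0.014,-0.016,0]
  ]
}}

```text
time_s: 16.25
tool_pos: [0.5494, 0.1285, 0.0429]
tool_rot: [166.1, 89.5, -143.7]
force: [-5.9, -4.9, -1.5]
grip_width: 0.0139
```

```bash
python3 st.py
python3 - <<'E'
from fit import *
im,d=read_camera("side")
a=cv2.resize(im[150:290,110:300],None,fx=4,fy=4,interpolation=cv2.INTER_CUBIC); save('jam',a)
E
```

```text
t 16.25 grip in panel mm [-60.2 -90.3  42.9] F panel [-6.4 -4.3 -1.5] M [-1.04  1.46  0.11] yaw 5.146783486902336 w 0.013902656329397255
```

View pics/jam.png

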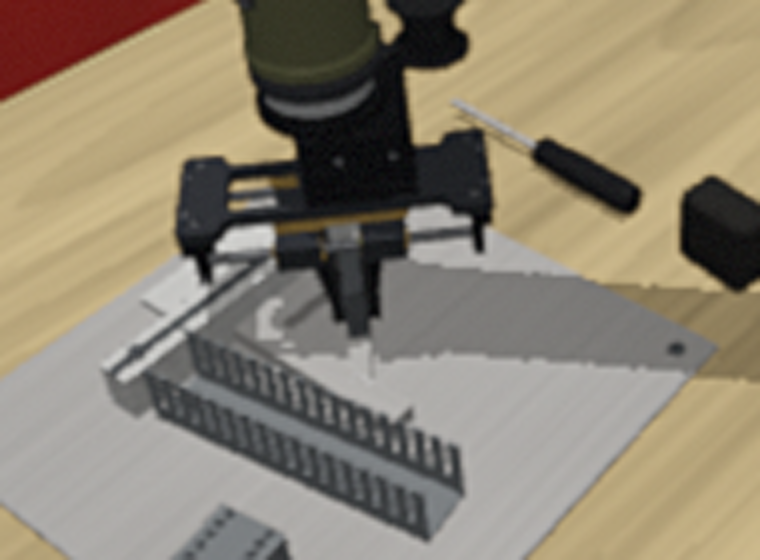

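Emit:
{"api": "step_arm", "payload": {
  "deltas": [
    [-1,0,0.0025,0.0025,0],
    [-1,0,0.005,0.005,0],
    [-1,0,0.005,0.005,0]
  ]
}}

```text
time_s: 16.68
tool_pos: [0.5487, 0.1367, 0.0426]
tool_rot: [162.6, 89.6, -147.1]
force: [-5.0, -3.3, -4.3]
grip_width: 0.0139
```

```bash
python3 st.py
```

```text
t 16.675 grip in panel mm [-60.1 -82.1  42.6] F panel [-5.3 -2.8 -4.3] M [-0.73  1.32  0.08] yaw 5.237069643877341 w 0.013944710700849359
```

Emit:
{"api": "step_arm", "payload": {
  "deltas": [
    [-1,0.0005,0.0025,0.0025,0],
    [-1,0.0005,0.005,0.005,0],
    [-1,0.0005,0.0075,0.0075,0],
    [-1,0.0005,0.01,0.01,0],
    [-1,0.0005,0.01,0.01,0]
  ]
}}

```text
time_s: 17.3
tool_pos: [0.5475, 0.1506, 0.0421]
tool_rot: [165.2, 89.5, -144.5]
force: [-5.5, -4.4, -4.2]
grip_width: 0.0137
```

```bash
python3 st.py
```

```text
t 17.3 grip in panel mm [-60.1 -68.1  42.1] F panel [-5.9 -3.9 -4.2] M [-0.92  1.3   0.16] yaw 5.24690228844576 w 0.013692216165147686
```

Emit:
{"api": "step_arm", "payload": {
  "deltas": [
    [-1,0.0005,0.002,0.002,0],
    [-1,0.001,0.004,0.004,0],
    [-1,0.001,0.004,0.004,0]
  ]
}}

```text
time_s: 17.68
tool_pos: [0.547, 0.152, 0.0417]
tool_rot: [-175.8, 89.2, -125.8]
force: [-9.5, -13.1, 6.3]
grip_width: 0.0135
```

```bash
python3 st.py
```

```text
t 17.675 grip in panel mm [-60.4 -66.7  41.7] F panel [-10.6 -12.2   6.3] M [-2.51  2.15  0.03] yaw 5.077959791398186 w 0.013502674233655957
```

Emit:
{"api": "step_arm", "payload": {
  "deltas": [
    [-1,-0.001,0,0,0],
    [-1,-0.001,0.0015,0.0015,0],
    [-1,-0.001,0.003,0.003,0],
    [-1,-0.001,0.003,0.003,0]
  ]
}}

```text
time_s: 18.18
tool_pos: [0.5466, 0.1602, 0.042]
tool_rot: [167.3, 89.5, -142.4]
force: [-6.4, -4.6, -4.2]
grip_width: 0.0135
```

```bash
python3 st.py
```

```text
t 18.175 grip in panel mm [-60.1 -58.5  42. ] F panel [-6.8 -4.  -4.2] M [-0.97  1.28  0.16] yaw 5.23293015157067 w 0.01353012021422314
```

Emit:
{"api": "step_arm", "payload": {
  "deltas": [
    [-1,0,0.0014,0.0014,0],
    [-1,0,0.0021,0.0021,0],
    [-1,0,0.0021,0.0021,0]
  ]
}}

```text
time_s: 18.55
tool_pos: [0.5464, 0.1617, 0.042]
tool_rot: [175.0, 89.4, -134.8]
force: [-5.7, -7.0, -1.6]
grip_width: 0.014
```

```bash
python3 st.py
python3 - <<'E'
from fit import *
for n in ("top","side"):
    im,d=read_camera(n);C=cloud(n,d); C[d<=0]=9
    P=box(C,[.38,.17,.035],[.57,.28,.056]); k=np.polyfit(P[:,0]-.49,P[:,1],1)
    for _ in range(3):
        r=P[:,1]-np.polyval(k,P[:,0]-.49); Q=P[abs(r)<.024]; k=np.polyfit(Q[:,0]-.49,Q[:,1],1)
    print(n,'duct yaw',np.degrees(np.arctan(k[0])),k[1],len(P),len(Q),rect(P))
a=cv2.resize(im[150:290,110:300],None,fx=4,fy=4,interpolation=cv2.INTER_CUBIC); save('home',a)
E
```

```text
t 18.55 grip in panel mm [-60.1 -56.9  42. ] F panel [-6.3 -6.5 -1.6] M [-1.51  1.49  0.18] yaw 5.186958063185145 w 0.013964162902646371
top duct yaw 14.691413082274336 0.25038449998694057 98 78 (array([468.7, 231.9]), array([151.1,  41. ]), 5.2)
side duct yaw -10.831618278247392 0.2254826493792792 436 242 (array([481.1, 210.3]), array([179.3,  87.6]), 4.25)
```

View pics/home.png

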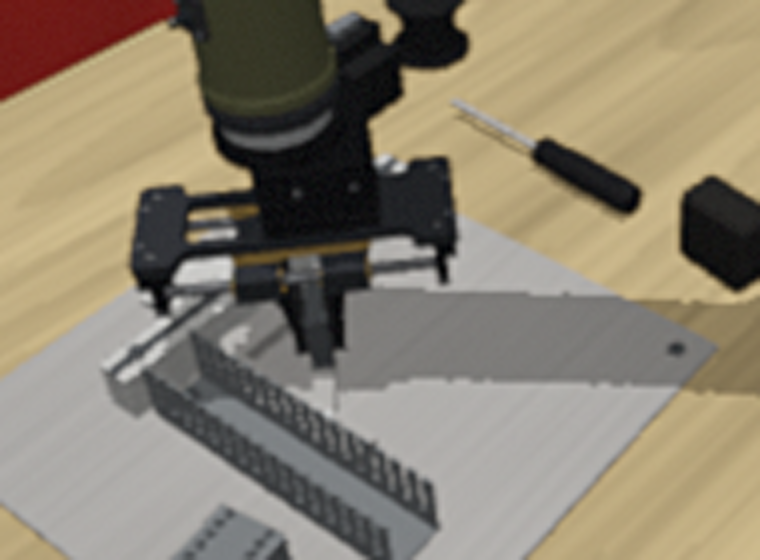

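The duct has swung out and is nearly parallel to the plate edge. I'll press on until the y motion stops.

Emit:
{"api": "step_arm", "payload": {
  "deltas": [
    [-1,-0.0005,0.0014,0.0014,0],
    [-1,-0.0005,0.0014,0.0014,0]
  ]
}}

```text
time_s: 18.9
tool_pos: [0.5463, 0.1619, 0.0422]
tool_rot: [-178.5, 89.3, -128.4]
force: [-6.4, -10.3, -2.7]
grip_width: 0.0137
```

```bash
python3 st.py
```

```text
t 18.9 grip in panel mm [-60.2 -56.8  42.2] F panel [-7.4 -9.7 -2.7] M [-2.13  1.43  0.16] yaw 5.133717161131905 w 0.013706227517686343
```

Emit:
{"api": "step_arm", "payload": {
  "deltas": [
    [-1,-0.0005,0.0014,0.0014,0],
    [-1,-0.0005,0.0014,0.0014,0]
  ]
}}

```text
time_s: 19.15
tool_pos: [0.546, 0.1621, 0.0424]
tool_rot: [-174.9, 89.2, -124.8]
force: [-5.6, -12.9, -1.4]
grip_width: 0.0139
```

```bash
python3 st.py
```

```text
t 19.15 grip in panel mm [-60.4 -56.5  42.4] F panel [ -6.7 -12.3  -1.4] M [-2.82  1.51  0.1 ] yaw 5.067683606957701 w 0.013933051135033661
```

Emit:
{"api": "step_arm", "payload": {
  "deltas": [
    [-1,0,-0.001,-0.001,0],
    [-1,-0.0005,-0.003,0.001,-0.2],
    [-1,-0.0005,-0.0042,0.0022,-0.2],
    [-1,-0.0005,-0.0042,0.0022,-0.2]
  ]
}}

```text
time_s: 19.65
tool_pos: [0.5468, 0.1619, 0.0425]
tool_rot: [168.8, 88.8, -140.9]
force: [-16.0, -12.6, 5.3]
grip_width: 0.0135
```

```bash
python3 st.py
```

```text
t 19.65 grip in panel mm [-59.7 -56.9  42.5] F panel [-17.1 -11.1   5.3] M [-2.54  3.6   0.1 ] yaw 5.326666574813466 w 0.013548909466318277
```

Run:
```python
from fit import *
o=monitor.get_obs(); T=R.from_euler('xyz',o["tool_rot"],degrees=True).as_matrix(); print('tool x',T[:,0].round(4))
for n in ("top","side"):
    im,d=read_camera(n); C=cloud(n,d); C[d<=0]=9
    for th in ("square","duct","base_rail"):
        for r in regions_of(n,th)[:1]:
            P=C[r["pixels"]&(d>0)]; print(n,th,r["p"],r["pixel"],np.median(P,0).round(3))
a=cv2.resize(im[195:285,140:260],None,fx=6,fy=6,interpolation=cv2.INTER_CUBIC); save('home2',a)
# steel pixels between duct and plate: leg tips
for y0 in (.02,.05,.08,.11):
    P=box(C,[.585,y0,.008],[.62,y0+.03,.03]); 
    print(y0,len(P),np.percentile(P[:,2],[10,50,90]).round(4) if len(P) else '')
```

```text
tool x [-0.0161 -0.0131 -0.9998]
top square 0.91 [335.9, 301.9] [ 0.195 -0.324  0.013]
top duct 0.8 [149.1, 213.8] [0.455 0.238 0.009]
top base_rail 0.56 [199.8, 153.9] [0.624 0.085 0.04 ]
side square 0.69 [404.0, 204.4] [ 0.19  -0.327  0.012]
side duct 0.61 [182.4, 265.9] [0.484 0.226 0.017]
side base_rail 0.74 [152.0, 237.4] [0.605 0.233 0.038]
0.02 0 
0.05 0 
0.08 0 
0.11 17 [0.0196 0.0238 0.0285]
```

View pics/home2.png

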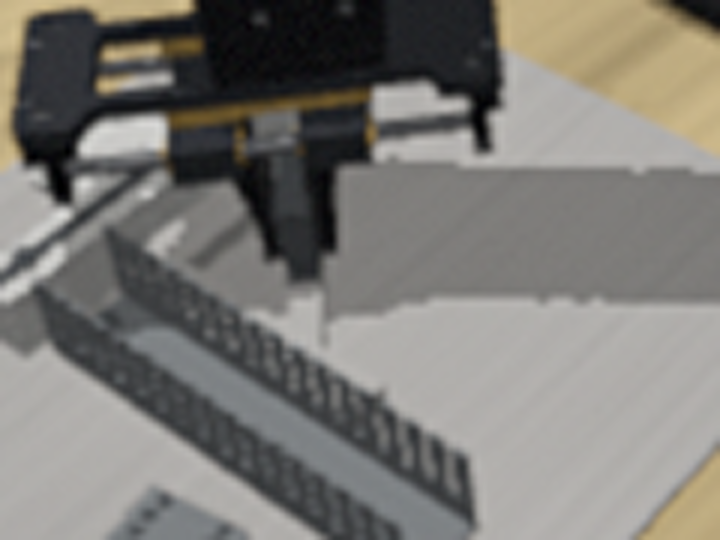

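Emit:
{"api": "step_arm", "payload": {
  "deltas": [
    [-1,0.001,0.0005,-0.0008,0],
    [-1,0.002,0.0005,-0.0008,0],
    [-1,0.0025,0.0005,-0.0008,0],
    [-1,0.0025,0.0005,-0.0008,0]
  ]
}}

```text
time_s: 20.55
tool_pos: [0.5466, 0.1617, 0.0417]
tool_rot: [172.7, 88.9, -137.0]
force: [-20.2, -14.4, 15.8]
grip_width: 0.0135
```

```bash
python3 st.py; python3 -c "
from h import *
print(R.from_euler('xyz',monitor.get_obs()['tool_rot'],degrees=True).as_matrix()[:,0])"
```

```text
t 20.55 grip in panel mm [-59.9 -57.   41.7] F panel [-21.4 -12.4  15.8] M [-2.45  3.97 -0.  ] yaw 5.315536943624473 w 0.013464035044055665
[-0.01445352 -0.01349695 -0.99980444]
```

Emit:
{"api": "step_arm", "payload": {
  "deltas": [
    [-1,-0.0015,-0.001,0.001,0],
    [-1,-0.002,0.0005,0.0025,0],
    [-1,-0.0025,0.002,0.004,0],
    [-1,-0.0025,0.002,0.004,0]
  ]
}}

```text
time_s: 21.05
tool_pos: [0.5466, 0.1622, 0.0424]
tool_rot: [176.5, 88.5, -133.3]
force: [-18.3, -20.7, 10.0]
grip_width: 0.0138
```

```bash
python3 st.py
```

```text
t 21.05 grip in panel mm [-59.8 -56.5  42.4] F panel [-20.1 -18.9  10. ] M [-3.76  4.13  0.11] yaw 5.218007746970713 w 0.013768634281574502
```

Emit:
{"api": "step_arm", "payload": {
  "deltas": [
    [-1,0,-0.001,0.001,-0.1],
    [-1,0.0,-0.002,0.002,-0.1],
    [-1,0.001,-0.002,0.002,-0.1],
    [-1,0.0015,-0.002,0.002,-0.1],
    [-1,0.0015,-0.002,0.002,-0.1]
  ]
}}

```text
time_s: 21.68
tool_pos: [0.5468, 0.162, 0.042]
tool_rot: [172.9, 88.2, -136.8]
force: [-30.2, -24.0, 25.5]
grip_width: 0.0138
```

```bash
python3 st.py
python3 - <<'E'
from fit import *
print(R.from_euler('xyz',monitor.get_obs()['tool_rot'],degrees=True).as_matrix()[:,0])
im,d=read_camera("top"); C=cloud("top",d); C[d<=0]=9
P=box(C,[.36,.17,.030],[.597,.30,.058]); print('duct top',rect(P),len(P))
P=box(C,[.36,.17,.030],[.48,.30,.058]); print('duct free half',rect(P),len(P))
im,d=read_camera("side"); C=cloud("side",d); C[d<=0]=9
r=regions_of("side","duct")[0]; P=C[r["pixels"]&(C[...,2]>.03)&(C[...,2]<.056)]; print('side',r["p"],rect(P),len(P))
for lo,hi in ((.19,.225),(.228,.27)):
    Q=P[(P[:,1]>lo)&(P[:,1]<hi)&(P[:,2]>.038)]
    k=np.polyfit(Q[:,0]-.49,Q[:,1],1); print(lo,np.degrees(np.arctan(k[0])),len(Q))
E
```

```text
t 21.675 grip in panel mm [-59.7 -56.7  42. ] F panel [-32.3 -21.1  25.5] M [-4.07  6.25  0.1 ] yaw 5.313775362752246 w 0.013758264519986952
[-0.02342806 -0.02203342 -0.99948269]
duct top (array([467.6, 257.1]), array([153. ,  91.3]), 4.34) 206
duct free half (array([435.4, 254.7]), array([88.5, 91.3]), 4.34) 171
side 0.77 (array([495.5, 234.1]), array([209.8,  42.2]), 5.02) 525
0.19 4.729124205125054 146
0.228 4.840867337656672 182
```

Emit:
{"api": "step_arm", "payload": {
  "deltas": [
    [-1,-0.0015,-0.001,-0.004,-0.2],
    [-1,-0.003,-0.001,-0.006,-0.3],
    [-1,-0.003,-0.001,-0.006,-0.3]
  ]
}}

```text
time_s: 22.2
tool_pos: [0.5469, 0.1618, 0.0431]
tool_rot: [163.8, 89.0, -145.5]
force: [-10.6, -8.7, -3.4]
grip_width: 0.0138
```

```bash
python3 st.py
```

```text
t 22.2 grip in panel mm [-59.6 -56.9  43.1] F panel [-11.4  -7.7  -3.4] M [-1.95  2.85 -0.23] yaw 5.6849278070658045 w 0.013753299377772395
```

Emit:
{"api": "step_arm", "payload": {
  "deltas": [
    [-1,0.0005,0.0014,0.0014,0],
    [-1,0.001,0.0028,0.0028,0],
    [-1,0.001,0.0035,0.0035,0],
    [-1,0.001,0.0035,0.0035,0]
  ]
}}

```text
time_s: 22.7
tool_pos: [0.5469, 0.1621, 0.0429]
tool_rot: [177.5, 88.6, -132.0]
force: [-15.3, -18.6, 6.8]
grip_width: 0.0141
```

```bash
python3 st.py
```

```text
t 22.7 grip in panel mm [-59.6 -56.7  42.9] F panel [-17.  -17.1   6.8] M [-3.74  3.65 -0.16] yaw 5.544122722084069 w 0.014078951921839665
```

Emit:
{"api": "step_arm", "payload": {
  "deltas": [
    [-1,0.0005,-0.001,0.001,-0.1],
    [-1,0.001,-0.0015,0.0015,-0.1],
    [-1,0.001,-0.0015,0.0015,-0.1],
    [-1,0.001,-0.0015,0.0015,-0.1],
    [-1,0.001,-0.0015,0.0015,-0.1],
    [-1,0.001,-0.0015,0.0015,-0.1]
  ]
}}

```text
time_s: 23.45
tool_pos: [0.5469, 0.162, 0.0426]
tool_rot: [174.2, 88.4, -135.1]
force: [-24.4, -22.4, 17.8]
grip_width: 0.0135
```

```bash
python3 st.py
python3 - <<'E'
from fit import *
print(R.from_euler('xyz',monitor.get_obs()['tool_rot'],degrees=True).as_matrix()[:,0])
im,d=read_camera("side"); C=cloud("side",d); C[d<=0]=9
r=regions_of("side","duct")[0]; P=C[r["pixels"]&(C[...,2]>.03)&(C[...,2]<.056)]; print('side',r["p"],rect(P),len(P))
for lo,hi in ((.19,.225),(.228,.27)):
    Q=P[(P[:,1]>lo)&(P[:,1]<hi)&(P[:,2]>.038)]
    k=np.polyfit(Q[:,0]-.49,Q[:,1],1); print(lo,np.degrees(np.arctan(k[0])),len(Q))
P=box(C,[.38,-.222,.030],[.45,-.17,.08]); print('sleeve',P.mean(0).round(3),np.percentile(P[:,2],95))
m,Rm,t=cam("top"); 
im,d=read_camera("top"); big=cv2.resize(im[140:250,100:230],None,fx=6,fy=6,interpolation=cv2.INTER_CUBIC)
from silh import proj
th=np.radians(5.3); Rz=np.array([[np.cos(th),-np.sin(th)],[np.sin(th),np.cos(th)]])
W=np.array([[-5,0],[-209,0],[-209,40],[-5,40],[-5,0]])/1000@Rz.T+[.600,.2255]
q=proj("top",np.c_[W,np.full(5,.049)]); cv2.polylines(big,[np.int32((q-[100,140])*6)],False,(255,0,0),1)
save('fin',big)
E
```

```text
t 23.45 grip in panel mm [-59.6 -56.7  42.6] F panel [-26.3 -20.1  17.8] M [-3.98  5.13 -0.19] yaw 5.648612897537085 w 0.013503754999662415
[-0.02040493 -0.02030075 -0.99958567]
side 0.95 (array([495.9, 232.4]), array([211.1,  49. ]), 3.57) 521
0.19 4.758698047913388 140
0.228 4.843302966169131 180
sleeve [ 0.414 -0.196  0.045] 0.054554828509684725
```

View pics/fin.png

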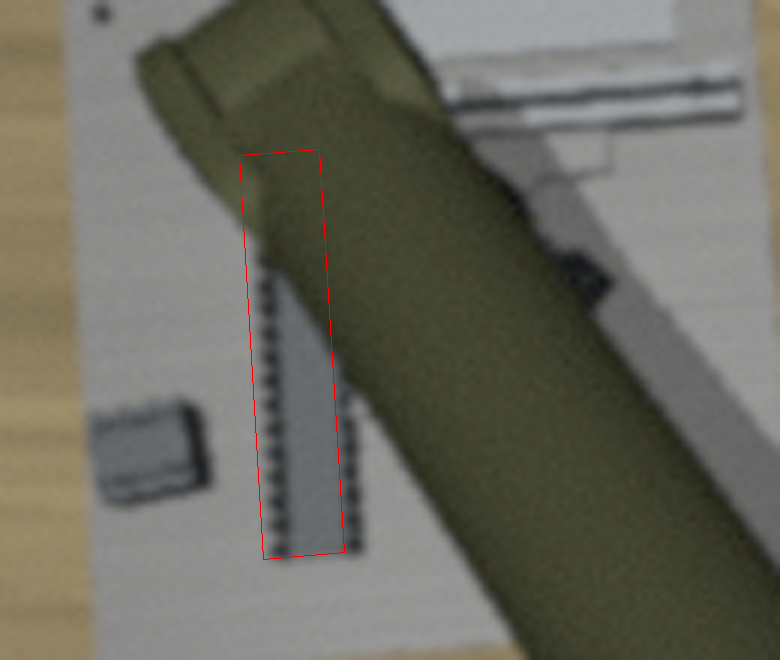

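The crop shows the duct parallel to the red square-to-rail overlay, with a constant offset of about 14 px (magnified), and the square's leg along the rail near (600,150). I'll make one sub-pixel angle check.

Run:
```python
from fit import *
from silh import proj
from scipy.ndimage import map_coordinates
def edge(n,g,A,B,z,half=.008,N=60):
    # best-fit line to strongest gradient normal to A->B (world, height z); returns yaw change (deg) and offset (mm)
    A,B=np.array(A),np.array(B); u=(B-A)/np.linalg.norm(B-A); v=np.array([-u[1],u[0]]); s=np.linspace(0,np.linalg.norm(B-A),N); o=np.arange(-half,half,.0002)
    X=A+s[:,None,None]*u+o[None,:,None]*v; q=proj(n,np.c_[X.reshape(-1,2),np.full(N*len(o),z)])
    I=map_coordinates(g,[q[:,1],q[:,0]],order=1).reshape(N,-1); G=np.gradient(cv2.GaussianBlur(I,(0,0),4),axis=1)
    best=None
    for a in np.radians(np.arange(-3,3.01,.05)):
        for b in np.arange(-.006,.0061,.0003):
            off=b+a*(s-s.mean()); j=np.clip(np.round((off+half)/.0002).astype(int),0,len(o)-1)
            sc=abs(G[np.arange(N),j].mean())
            if best is None or sc>best[0]: best=(sc,np.degrees(a),b*1000)
    return np.round(best,2)
th=np.radians(5.3); Rz=np.array([[np.cos(th),-np.sin(th)],[np.sin(th),np.cos(th)]]); W=lambda x,y:np.array([x,y])/1000@Rz.T+[.600,.2235]
for n in ("top","side"):
    im0=np.load(n+'_im.npy').mean(-1); im,_=read_camera(n); g=im.mean(-1)
    print(n,'rail face',edge(n,im0,W(0,-200),W(0,-15),.04),'rail back',edge(n,im0,W(25,-200),W(25,40),.04))
    print(n,'plate x+',edge(n,im0,W(100,-210),W(100,130),.004),'plate y-',edge(n,im0,W(-250,-220),W(90,-220),.004))
    print(n,'duct outer free part',edge(n,g,W(-205,40),W(-75,40),.049),'inner',edge(n,g,W(-205,0),W(-130,0),.049))
    print(n,'square leg tail',edge(n,g,W(-22,-136),W(-22,-105),.016))
```

```text
top rail face [ 2.2 -0.1 -1.8] rail back [ 2.08 -0.    6.  ]
top plate x+ [ 0.29 -0.2  -2.1 ] plate y- [0.53 0.05 0.9 ]
top duct outer free part [ 1.92 -0.6  -2.1 ] inner [ 2.22 -0.15 -6.  ]
top square leg tail [ 1.01  2.65 -3.6 ]
side rail face [ 3.16 -0.1   0.6 ] rail back [2.64 0.1  6.  ]
side plate x+ [ 0.23  0.2  -2.1 ] plate y- [ 0.26  0.65 -2.4 ]
side duct outer free part [ 2.45 -0.5  -0.9 ] inner [ 3.38 -1.1   0.9 ]
side square leg tail [0.3 2.8 6. ]
```

Both cameras put the duct about 0.45° past square relative to the rail: edge angles of -0.6/-0.5° for the duct against -0.1° for the rail. To fix this I'll lift the square and nudge the duct's free end back inward from outside with a leg tip. Then I'll press in again with the x force dominant.

Emit:
{"api": "step_arm", "payload": {
  "deltas": [
    [-1,-0.003,0,-0.01,0.2],
    [-1,-0.006,0,-0.02,0.4],
    [-1,-0.03,0,-0.024,0.4],
    [-1,-0.06,0,-0.024,0.4],
    [-1,-0.08,0,-0.024,0.4],
    [-1,-0.08,0,-0.024,0.4]
  ]
}}

```text
time_s: 24.45
tool_pos: [0.5412, 0.1553, 0.1269]
tool_rot: [-40.1, 89.7, 10.4]
force: [-0.1, 0.3, -4.1]
grip_width: 0.0136
```

```bash
python3 st.py;  python3 to.py .341 .3435 .125 50.3
```

```text
t 24.45 grip in panel mm [-65.9 -62.9 126.9] F panel [-0.1  0.3 -4.1] M [ 0.   -0.14  0.01] yaw 5.565258829575605 w 0.013618482098201773
t 24.45 pos [0.5412 0.1553 0.1269] F [-0.1  0.3 -4.1] w 0.0136
[[ 0.004 -0.772  0.635]
 [ 0.001  0.635  0.772]
 [-1.    -0.003  0.003]]
jaw deg 50.565258829575605 q7 19.205611027569223
shift [0.0012 0.2742 0.0182]
turn (tool x down) 0.26525882957560043
```

Emit:
{"api": "step_arm", "payload": {
  "deltas": [
    [-1,0,0.04,0.003,0],
    [-1,0,0.09,0.006,0.2],
    [-1,0,0.14,0.009,0.2],
    [-1,0,0.19,0.012,0.2],
    [-1,0,0.24,0.015,0.2],
    [-1,0,0.274,0.018,0.2],
    [-1,0,0.274,0.018,0.2],
    [-1,0,0.274,0.018,0.2],
    [-1,0,0.274,0.018,0.2]
  ]
}}

```text
time_s: 25.58
tool_pos: [0.3404, 0.3414, 0.1247]
tool_rot: [-179.8, 90.0, -129.5]
force: [0.4, -0.5, -3.4]
grip_width: 0.0138
```

```bash
python3 to.py .341 .3435 .057 50.3
python3 - <<'E'
from fit import *
im,d=read_camera("side"); C=cloud("side",d); C[d<=0]=9
a=cv2.resize(im[210:340,90:260],None,fx=4,fy=4,interpolation=cv2.INTER_CUBIC); save('out',a)
P=box(C,[.37,.24,.078],[.43,.33,.102]); print(len(P), P.min(0),P.max(0), np.percentile(P[:,1],2))
P=box(C,[.38,.22,.03],[.41,.27,.06]); print('duct end',P.min(0),P.max(0))
P=box(C,[.40,.28,.03],[.48,.34,.06]); print('term',P.min(0),P.max(0))
E
```

```text
t 25.575 pos [0.3404 0.3414 0.1247] F [ 0.4 -0.5 -3.4] w 0.0138
[[-0.    -0.769  0.64 ]
 [-0.001  0.64   0.769]
 [-1.    -0.    -0.001]]
jaw deg 50.23247435651195 q7 -5.4725570135053125
shift [0.0677 0.0009 0.002 ]
turn (tool x down) -0.06752564348803958
7 [0.38259249 0.31914068 0.09780861] [0.3924317  0.3245538  0.10028699] 0.3191978039634211
duct end [0.38915113 0.24288864 0.03220948] [0.39472226 0.24650657 0.03796006]Traceback (most recent call last):
  File "<stdin>", line 6, in <module>
    return umr_minimum(a, axis, None, out, keepdims, initial, where)
ValueError: zero-size array to reduction operation minimum which has no identity
```

View pics/out.png

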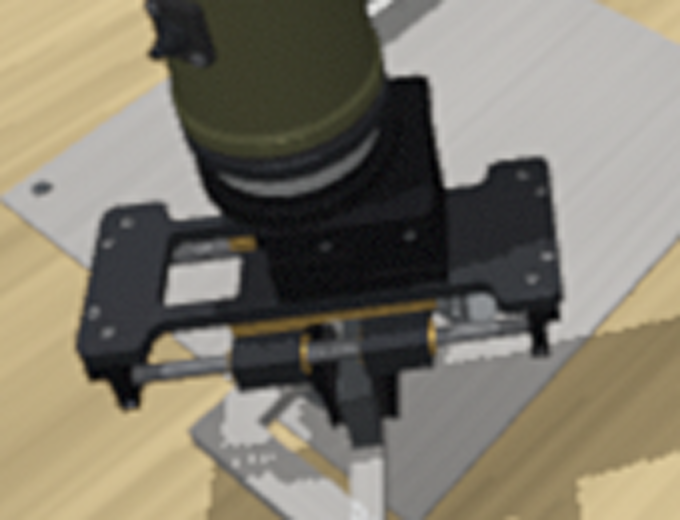

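The gripper hides the terminals in this view. From my numbers the leg clears them by about 12 mm, and the tip is about 18 mm outside the duct. Lowering.

Emit:
{"api": "step_arm", "payload": {
  "deltas": [
    [-1,0.03,0,0,0],
    [-1,0.055,0,0,0],
    [-1,0.066,0,0,0],
    [-1,0.066,0,0,0]
  ]
}}

```text
time_s: 26.12
tool_pos: [0.3395, 0.3421, 0.0588]
tool_rot: [147.0, 89.9, -162.7]
force: [0.6, -0.1, -3.1]
grip_width: 0.0135
```

```bash
python3 st.py
```

```text
t 26.125 grip in panel mm [-249.4  141.7   58.8] F panel [ 0.6 -0.1 -3.1] M [ 0.06 -0.1  -0.08] yaw 5.319124898854277 w 0.013485041860232324
```

Emit:
{"api": "step_arm", "payload": {
  "deltas": [
    [-1,0,-0.005,-0.005,0],
    [-1,0,-0.009,-0.009,0],
    [-1,0,-0.012,-0.012,0],
    [-1,0,-0.015,-0.015,0],
    [-1,0,-0.018,-0.018,0],
    [-1,0,-0.021,-0.021,0],
    [-1,0,-0.021,-0.021,0]
  ]
}}

```text
time_s: 27.0
tool_pos: [0.3425, 0.3124, 0.0591]
tool_rot: [-124.6, 90.0, -74.3]
force: [0.3, 0.5, -3.5]
grip_width: 0.0134
```

```bash
python3 st.py;  python3 - <<'E'
from fit import *
im,d=read_camera("side"); C=cloud("side",d); C[d<=0]=9
P=box(C,[.38,.20,.03],[.42,.27,.06]); print('duct end',len(P),P.min(0),P.max(0))
E
```

```text
t 27.0 grip in panel mm [-249.2  111.9   59.1] F panel [ 0.3  0.5 -3.5] M [ 0.01 -0.13  0.04] yaw 5.326868138865699 w 0.013407176912485892Traceback (most recent call last):
  File "<stdin>", line 3, in <module>
    return umr_minimum(a, axis, None, out, keepdims, initial, where)
ValueError: zero-size array to reduction operation minimum which has no identity
```

Emit:
{"api": "step_arm", "payload": {
  "deltas": [
    [-1,0,0.008,0.008,0],
    [-1,-0.04,0.008,0.008,0],
    [-1,-0.07,0.008,0.008,0],
    [-1,-0.07,0.008,0.008,0]
  ]
}}

```text
time_s: 27.55
tool_pos: [0.3426, 0.3263, 0.1311]
tool_rot: [-21.8, 89.7, 28.5]
force: [0.6, -1.4, -4.2]
grip_width: 0.0137
```

```bash
python3 to.py .530 .125 .125 50.3
```

```text
t 27.55 pos [0.3426 0.3263 0.1311] F [ 0.6 -1.4 -4.2] w 0.0137
[[ 0.005 -0.77   0.638]
 [ 0.002  0.638  0.77 ]
 [-1.    -0.002  0.005]]
jaw deg 50.38012176902183 q7 -1.7433681151559242
shift [ 0.0065 -0.2727 -0.0355]
turn (tool x down) 0.08012176902182944
```

Emit:
{"api": "step_arm", "payload": {
  "deltas": [
    [-1,0.002,-0.05,-0.006,0],
    [-1,0.002,-0.1,-0.013,0],
    [-1,0.002,-0.15,-0.02,0],
    [-1,0.002,-0.2,-0.027,0],
    [-1,0.002,-0.25,-0.033,0],
    [-1,0.002,-0.273,-0.0355,0],
    [-1,0.002,-0.273,-0.0355,0],
    [-1,0.002,-0.273,-0.0355,0]
  ]
}}

```text
time_s: 28.55
tool_pos: [0.5273, 0.1247, 0.1264]
tool_rot: [106.9, 89.9, 157.4]
force: [-0.7, 0.1, -3.5]
grip_width: 0.0135
```

```bash
python3 to.py .530 .125 .0435 50.3;python3 - <<'E'
from fit import *
im,d=read_camera("side"); C=cloud("side",d); C[d<=0]=9
r=regions_of("side","duct")[0]; P=C[r["pixels"]&(C[...,2]>.03)&(C[...,2]<.056)]; print('side',r["p"],rect(P),len(P),P.min(0),P.max(0))
for n,lo in (("terminals",.05),("sleeve",.03)):
    for r in regions_of("side",n)[:1]: print(n,r["p"],np.median(C[r["pixels"]&(d>0)],0).round(3))
E
```

```text
t 28.55 pos [0.5273 0.1247 0.1264] F [-0.7  0.1 -3.5] w 0.0135
[[-0.002 -0.772  0.636]
 [ 0.001  0.636  0.772]
 [-1.     0.002 -0.001]]
jaw deg 50.500597311250075 q7 23.33029021708572
shift [ 0.0829 -0.002   0.002 ]
turn (tool x down) 0.2005973112500783
side 0.57 (array([ 748.6, -149.1]), array([26.7, 62.4]), 46.83) 84 [ 0.72601433 -0.16786832  0.0303165 ] [ 0.78046807 -0.12024257  0.05597035]
terminals 0.7 [0.432 0.315 0.048]
sleeve 0.44 [ 0.413 -0.191  0.043]
```

Emit:
{"api": "step_arm", "payload": {
  "deltas": [
    [-1,0.03,0,0.001,0],
    [-1,0.06,0,0.001,0],
    [-1,0.08,0,0.001,0],
    [-1,0.085,0,0.001,0],
    [-1,0.085,0,0.001,0]
  ]
}}

```text
time_s: 29.38
tool_pos: [0.5299, 0.1239, 0.0428]
tool_rot: [-40.8, 89.9, 9.6]
force: [0.1, 0.2, -2.8]
grip_width: 0.0138
```

```bash
python3 st.py;python3 - <<'E'
from fit import *
im,d=read_camera("side"); C=cloud("side",d); C[d<=0]=9
P=box(C,[.37,.19,.030],[.50,.275,.056]); print('duct',len(P),rect(P),P.min(0),P.max(0))
E
```

```text
t 29.375 grip in panel mm [-80.  -93.1  42.8] F panel [ 0.2  0.2 -2.8] M [ 0.03 -0.19  0.01] yaw 5.378571533298171 w 0.013812074585103137
duct 323 (array([447.4, 220.1]), array([111.6,  42.3]), 8.61) [0.38958199 0.1920334  0.03000873] [0.4999527  0.2485645  0.05133099]
```

Emit:
{"api": "step_arm", "payload": {
  "deltas": [
    [-1,0.001,-0.005,0.005,0],
    [-1,0.001,-0.009,0.009,0],
    [-1,0.001,-0.013,0.013,0],
    [-1,0.001,-0.016,0.016,0],
    [-1,0.001,-0.018,0.018,0],
    [-1,0.001,-0.018,0.018,0]
  ]
}}

```text
time_s: 30.18
tool_pos: [0.5499, 0.1254, 0.0416]
tool_rot: [150.9, 89.3, -158.7]
force: [-19.1, -3.8, 18.4]
grip_width: 0.0136
```

```bash
python3 st.py
```

```text
t 30.175 grip in panel mm [-60.  -93.5  41.6] F panel [-19.3  -2.   18.4] M [-0.46  3.61 -0.08] yaw 5.378269796562641 w 0.013553715010655467
```

Emit:
{"api": "step_arm", "payload": {
  "deltas": [
    [-1,-0.002,0,0,0],
    [-1,-0.0035,0.003,0.003,0],
    [-1,-0.0035,0.005,0.005,0]
  ]
}}

```text
time_s: 30.55
tool_pos: [0.5497, 0.1269, 0.0424]
tool_rot: [172.1, 89.1, -137.7]
force: [-12.2, -13.4, 4.1]
grip_width: 0.0134
```

```bash
python3 st.py
```

```text
t 30.55 grip in panel mm [-60.  -92.   42.4] F panel [-13.4 -12.3   4.1] M [-2.67  2.51 -0.08] yaw 5.225849807545195 w 0.013357675023597087
```

Emit:
{"api": "step_arm", "payload": {
  "deltas": [
    [-1,-0.001,0.0015,0.0015,0],
    [-1,-0.0015,0.004,0.004,0],
    [-1,-0.0015,0.007,0.007,0],
    [-1,-0.0015,0.01,0.01,0],
    [-1,-0.0015,0.0115,0.0115,0],
    [-1,-0.0015,0.0115,0.0115,0]
  ]
}}

```text
time_s: 31.3
tool_pos: [0.5483, 0.1452, 0.0434]
tool_rot: [162.4, 89.3, -147.3]
force: [-8.3, -6.0, -3.5]
grip_width: 0.0137
```

```bash
python3 st.py
```

```text
t 31.3 grip in panel mm [-59.8 -73.6  43.4] F panel [-8.8 -5.2 -3.5] M [-1.33  1.98  0.03] yaw 5.2893029719549105 w 0.013707308502479677
```

Emit:
{"api": "step_arm", "payload": {
  "deltas": [
    [-1,0.0003,0.001,0.003,-0.2],
    [-1,0.0003,0.003,0.005,-0.2],
    [-1,0.0003,0.005,0.007,-0.2],
    [-1,0.0003,0.0065,0.0085,-0.2],
    [-1,0.0003,0.0065,0.0085,-0.2]
  ]
}}

```text
time_s: 31.92
tool_pos: [0.5477, 0.1506, 0.0429]
tool_rot: [175.6, 88.8, -134.1]
force: [-13.6, -15.7, 4.5]
grip_width: 0.0138
```

```bash
python3 st.py
```

```text
t 31.925 grip in panel mm [-59.9 -68.2  42.9] F panel [-15.  -14.4   4.5] M [-3.26  3.05 -0.15] yaw 5.304053564015973 w 0.013805413327822837
```

Emit:
{"api": "step_arm", "payload": {
  "deltas": [
    [-1,-0.0007,0.0007,-0.0007,0],
    [-1,-0.0012,0.002,0.001,0],
    [-1,-0.0012,0.003,0.002,0],
    [-1,-0.0012,0.003,0.002,0]
  ]
}}

```text
time_s: 32.42
tool_pos: [0.5472, 0.1581, 0.0439]
tool_rot: [165.3, 89.1, -144.2]
force: [-9.6, -7.8, -3.0]
grip_width: 0.0138
```

```bash
python3 st.py
```

```text
t 32.425 grip in panel mm [-59.7 -60.6  43.9] F panel [-10.3  -6.9  -3. ] M [-1.73  2.23 -0.14] yaw 5.440313704513407 w 0.013849201887836128
```

Emit:
{"api": "step_arm", "payload": {
  "deltas": [
    [-1,0,0.001,0.001,0],
    [-1,0,0.0021,0.0021,0],
    [-1,0,0.0021,0.0021,0]
  ]
}}

```text
time_s: 32.8
tool_pos: [0.5469, 0.1611, 0.0439]
tool_rot: [165.2, 89.1, -144.4]
force: [-9.0, -7.5, -3.3]
grip_width: 0.0137
```

```bash
python3 st.py
```

```text
t 32.8 grip in panel mm [-59.7 -57.7  43.9] F panel [-9.6 -6.6 -3.3] M [-1.75  2.18 -0.09] yaw 5.4399531493282325 w 0.013688216380399864
```

Emit:
{"api": "step_arm", "payload": {
  "deltas": [
    [-1,0,-0.0004,0.0014,0],
    [-1,0,0.0007,0.0035,0],
    [-1,0,0.0007,0.0035,0]
  ]
}}

```text
time_s: 33.17
tool_pos: [0.5469, 0.1619, 0.0437]
tool_rot: [168.7, 88.8, -140.9]
force: [-14.8, -12.4, 3.0]
grip_width: 0.0134
```

```bash
python3 st.py
```

```text
t 33.175 grip in panel mm [-59.6 -56.8  43.7] F panel [-15.9 -10.9   3. ] M [-2.59  3.42 -0.07] yaw 5.39526562770768 w 0.01338462596108564
```

Emit:
{"api": "step_arm", "payload": {
  "deltas": [
    [-1,-0.001,0.001,0.001,0],
    [-1,-0.001,0.0018,0.002,-0.1],
    [-1,-0.001,0.0018,0.002,-0.1]
  ]
}}

```text
time_s: 33.55
tool_pos: [0.5469, 0.1621, 0.0439]
tool_rot: [173.4, 88.6, -136.2]
force: [-12.3, -16.3, -0.3]
grip_width: 0.014
```

```bash
python3 st.py
cat > ang.py <<'E'
from fit import *
from silh import proj
from scipy.ndimage import map_coordinates
def edge(n,g,A,B,z,half=.008,N=60):
    A,B=np.array(A),np.array(B); u=(B-A)/np.linalg.norm(B-A); v=np.array([-u[1],u[0]]); s=np.linspace(0,np.linalg.norm(B-A),N); o=np.arange(-half,half,.0002)
    X=A+s[:,None,None]*u+o[None,:,None]*v; q=proj(n,np.c_[X.reshape(-1,2),np.full(N*len(o),z)])
    I=map_coordinates(g,[q[:,1],q[:,0]],order=1).reshape(N,-1); G=np.gradient(cv2.GaussianBlur(I,(0,0),4),axis=1)
    return np.round(max((abs(G[np.arange(N),np.clip(np.round((b+a*(s-s.mean())+half)/.0002).astype(int),0,len(o)-1)].mean()),np.degrees(a),b*1000) for a in np.radians(np.arange(-3,3.01,.05)) for b in np.arange(-.006,.0061,.0003)),2)
th=np.radians(5.3); Rz=np.array([[np.cos(th),-np.sin(th)],[np.sin(th),np.cos(th)]]); W=lambda x,y:np.array([x,y])/1000@Rz.T+[.600,.2235]
for n in ("top","side"):
    im,d=read_camera(n); g=im.mean(-1)
    print(n,'duct outer free',edge(n,g,W(-205,40),W(-75,40),.049))
C=cloud(n,d); C[d<=0]=9
r=regions_of("side","duct")[0]; P=C[r["pixels"]&(C[...,2]>.03)&(C[...,2]<.056)]; print('side',r["p"],rect(P),len(P))
for lo,hi in ((.19,.225),(.228,.27)):
    Q=P[(P[:,1]>lo)&(P[:,1]<hi)&(P[:,2]>.038)]
    k=np.polyfit(Q[:,0]-.49,Q[:,1],1); print(lo,np.degrees(np.arctan(k[0])),len(Q))
E
python3 ang.py
```

```text
t 33.55 grip in panel mm [-59.5 -56.7  43.9] F panel [-13.7 -15.1  -0.3] M [-3.34  3.25 -0.03] yaw 5.408526744281843 w 0.013954375339286904
top duct outer free [ 1.94 -0.1  -3.  ]
side duct outer free [ 2.34 -0.1  -1.2 ]
side 0.78 (array([491.1, 233.7]), array([202.6,  42.7]), 5.11) 545
0.19 4.990044119535744 161
0.228 5.128752843388632 178
```

Emit:
{"api": "step_arm", "payload": {
  "deltas": [
    [-1,0,-0.0014,0,0],
    [-1,0.0015,-0.0014,0,0],
    [-1,0.003,-0.0014,0,0],
    [-1,0.004,-0.0014,0,0],
    [-1,0.004,-0.0014,0,0]
  ]
}}

```text
time_s: 34.33
tool_pos: [0.5468, 0.162, 0.0423]
tool_rot: [172.3, 88.5, -137.2]
force: [-24.3, -19.3, 20.1]
grip_width: 0.0137
```

```bash
python3 st.py; python3 ang.py; python3 -c "
from h import *
print(R.from_euler('xyz',monitor.get_obs()['tool_rot'],degrees=True).as_matrix()[:,0])"
```

```text
t 34.325 grip in panel mm [-59.7 -56.8  42.3] F panel [-26.  -16.9  20.1] M [-3.39  4.97 -0.1 ] yaw 5.432932674755925 w 0.013679305138474387
top duct outer free [ 1.94  0.3  -2.7 ]
side duct outer free [ 2.33 -0.15 -1.2 ]
side 0.84 (array([491.4, 233.3]), array([201.8,  42.2]), 4.83) 531
0.19 5.066634239607655 146
0.228 5.137111627597989 181
[-0.01915442 -0.0177879  -0.99965829]
```

Emit:
{"api": "step_arm", "payload": {
  "deltas": [
    [-1,0.0005,0,-0.0015,0],
    [-1,0.001,0,-0.0025,0],
    [-1,0.001,0,-0.0025,0],
    [-1,0.001,0,-0.0025,0]
  ]
}}

```text
time_s: 34.98
tool_pos: [0.5467, 0.1618, 0.042]
tool_rot: [172.7, 88.8, -136.8]
force: [-20.7, -16.1, 18.6]
grip_width: 0.0139
```

```bash
python3 st.py; python3 -c "
from h import *
print(R.from_euler('xyz',monitor.get_obs()['tool_rot'],degrees=True).as_matrix()[:,0])"
```

```text
t 34.975 grip in panel mm [-59.9 -56.9  42. ] F panel [-22.2 -14.2  18.6] M [-2.78  4.29 -0.1 ] yaw 5.4675368122622885 w 0.013926680848127797
[-0.01553923 -0.014595   -0.99977273]
```

```bash
python3 ang.py | head -2; python3 -c "
from h import *
print(env.sign_off())"
```

```text
top duct outer free [ 1.94 -0.   -2.7 ]
side duct outer free [ 2.34 -0.1  -1.2 ]
the job is handed in; nothing more can be done
None
```

The job is handed in at about 35 s of the 64 s allowed. The sleeve is on the thin pin, and the square is held in the corner with the duct square to the rail as far as I can measure.

**Sleeve:** Both cameras put its top at about 54 mm, which means it is fully down on the pin. A side-camera check near the first pressing showed it still in place.

**Square and duct:** The first pressing left the duct about 0.45° past square. I lifted the square, nudged the duct's free end back inward with a leg tip, and pressed in again with the rail force leading.

**Last checks before handing in:**

| Check | Result |
|---|---|
| Duct angle (nominal frame) | 0.0° (top camera), -0.1° (side camera) |
| Rail angle (same frame) | -0.1° in both cameras |
| Force against the rail | about 22 N |
| Force against the duct | about 14 N |
| Force down on the plate | about 19 N |
| Grip | closed at 50 N on the 14 mm plate |

**What disagreed or could not be confirmed:**
- **Duct angle:** one top-camera reading just before the end gave +0.3°. I took it as noise, since the other readings agreed.
- **Tool tilt:** the tool leans about 1.2° under the push. The grip height (42.0 mm, 41.8 mm expected when flat) suggests the square lies flat, but I could not see its underside.
- **Contact forces:** friction shares in the measured forces, so the true pressure on the two faces is lower than the figures above.
- **First slide:** the square stuck for a moment, with about 38 N in the sliding direction (about 56 N in all at the wrist), below the 120 N wrist limit. I could not measure what the gripper's body touched, if anything.
- **Bystanders:** I re-checked only the terminals, and they had not moved.

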